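Load the desk chopper flask and hold it down

TASK

Pick up the small white plastic scoop tray and tip its three chocolate chunks into the round flask where it stands on the desk, then set the empty tray back down flat on the desk. Then lift the flask by its neck, seat it upright in the chopper's sprung steel ring, and press it down until the ring is flush with the housing's rim: the chopper runs only while it is held down, so finish while still gripping the flask and holding it fully pressed. Leave the mug, mouse and stapler where they are.

Things in the scene. Friction and masses are not known exactly. Their poses are not given: they have to be found in the camera images.
- tray_grip (a point): Grip of a loose white plastic scoop tray (178 mm long, 160 g, flat on the desk): an upright block 14 mm thick (along y), from x = -37 to +25 mm of this point, top 46 mm above the tray's underside. This point is mid-thickness, 32 mm above the underside. z up; x points away from the spout. The tray's back wall, 24 mm high, stands at x = -40 mm.
- tray_spout (a point): Middle of the tray's open spout edge, on the floor's upper face (5 mm above the underside), 154 mm from the grip point along -x. Axes as tray_grip. Side walls 24 mm high; the tray is 76 mm wide at the back, narrowing over its front 58 mm to about 37 mm clear at the spout. Chunks slide off towards -x once the tray is tilted more than about 37 degrees.
- chunk0_c (a point): Chocolate chunk, dark brown rounded block 20 x 16 x 14 mm, 12 g, lying loose in the tray at the start; its centre.
- chunk1_c (a point): Second chocolate chunk, the same; its centre.
- chunk2_c (a point): Third chocolate chunk, the same; its centre.
- flask_bulb (a point): Clear round wide-necked flask, open at the top, loose, 117 mm tall, about 250 g, standing on the desk on its 48 mm wide foot. This point is the centre of its round bulb (90 mm diameter), 45 mm above its underside. The straight neck is 64 mm outside and 56 mm inside diameter, from 35 mm to 72 mm above this point, where the rim is. z up.
- ring_top (a point): Centre of the top face of the chopper's steel ring (114 mm outer, 74 mm inner diameter), in a fixed white round housing 136 mm wide, 72 mm high, hollow beneath. At rest 84 mm above the desk, 12 mm above the housing's rim. A seated flask rests with its bulb in the ring: bulb centre about 26 mm above this point, foot about 19 mm below it, in the hole. z up.
- ring (a joint): How far the ring is pressed down, in m: 0 at rest (up), 0.012 fully down on its stop, flush with the housing's rim. The spring needs about 6 N to start moving and 14 N to be fully down, and pushes the ring up again when released; the loaded flask's weight alone does not move it.
- mug: White mug, 80 mm wide, 92 mm high, to the side of the work: not to be moved. Origin at its underside.
- mouse: White computer mouse on a black pad, 100 x 58 x 26 mm, beyond the work: not to be moved. Origin at its underside.
- stapler: Black stapler, 140 mm long, 45 mm high, to the side of the work: not to be moved. Origin at its underside.
There are look-alikes about, which are no part of the job. What is shaped like the part that bears tray_grip but blue, orange or red is not meant.

How it is judged:
By the outcome, as a careful person would: the job done as asked, in the order asked, and still so for the second after the job is handed in, while the arm keeps its last pose, push and grip.
It also fails if it takes over 72 s, if anything falls off the work surface, if the arm or the gripper's body presses on something with over 40 N, if the wrist force passes 120 N, or if a joint passes its speed limit or range.

ROBOT

A 6-joint arm with a two-finger parallel gripper is mounted at the origin on the work surface. World frame = base frame: x ahead of the robot, y to its left, z up, the work surface at z = 0. Lengths are in m, angles in rad, forces in N, time in s.
With the tool pointing down it reaches from about 0.425 to 0.95 m from the base axis. Payload 3.5 kg.
Tool frame: the origin (TCP) lies at the very end of the fingers, on their centre line; the grasp point (between the pads) lies 19 mm behind it; z points along the fingers, y is the direction in which the jaws open and shut (so a half turn about z gives the same grasp; the last joint's range is limited). The gripper opens to 85 mm and grips with 20 to 120 N. Pads are 22 mm wide; open, the fingers measure 114 mm over their backs; the gripper's body (76 mm by 85 mm) begins 54 mm behind the grasp point. The pads swing forward as they close: fully open they stand 13 mm farther back than shut.
Start: joints at [-1.27, 0.286, 1.577, -0, 1.279, -0.15], TCP at [0.294, -0.608, 0.203] pointing down, gripper open.
Joint ranges: [-2.77, 2.77], [-0.9, 2.22], [0.21, 2.48], [-1.53, 4.67], [0.24, 2.81], [-2.84, 2.84]. Speed limits (rad/s): [2.79, 2.79, 3.14, 3.14, 3.14, 3.14].

INTERFACE

Orientations are given as a unit quaternion [x, y, z, w].
In Python, from plant import get_state, read_camera, get_calibration, ticket, search_frame, cut_out, pinpoint gives the robot as it stands.
- The arm moves only by the tool move_arm, never from a script. Its argument "plan" is a list that holds one entry, the list of rows, each a list of 7 numbers: the turn, a rotation vector about the tool's x, y, z in degrees, then the shift along the tool's x, y, z in m, then the finger opening in m, from 0 to 0.0854. In form: [[[ax, ay, az, x, y, z, hand], ...]]. A call has exactly 5 rows; each row is the pose to reach, as a shift and turn from the pose measured when the call began, along the tool's axes at that moment; what a row does not reach only later rows make up. A row lasts 1/8 s, in which the tool goes at most 62.5 mm and 10.7 degrees, less where a joint would pass 70% of its speed; a pose out of reach is approached as far as the arm can. A call with a gripper value outside its range is refused whole. The fingers move at their own pace and stop on an object; "force" is the grip in N (left out, the last holds). Time passes only in rows, so rows that repeat a pose let the fingers close, or fill a call up. It gives the time, the measured TCP pose, the force and the opening at its end, in the units of the state.
- get_state(): the state, without advancing time (a new reading comes with each control period).
- read_camera(name): name is "side" or "top" or "wrist"; returns the picture (480x640x3 uint8, red, green, blue); there is no depth.
- get_calibration(name): a dict with "mtx" (3x3 intrinsics, pixels), "extrinsics" (4x4, takes a point from camera to world coordinates); the wrist camera has in their place "hand_eye" (4x4, takes a point from camera to tool coordinates, whose origin is the TCP and whose axes are the flange's). Camera axes: x right, y up, looking along -z (the intrinsics and any distortion apply to the point x, -y, -z); pixel columns grow to the right and rows downward; lengths in m; the calibration is good to about 2 mm. A picture is of the moment at which its call begins: read the wrist's pose just before it. get_calibration takes no time and is no camera call.
- ticket.sign_off(): hands the job in, once; it reports no verdict.
Trained networks look in the newest picture that a camera, given by its name, has taken for a name from the list of things; names that differ only in an ending like _2 or _b are one class to them, and where a whole thing is asked for, a point or a joint stands for the part that bears it (a point fixed in the world has none). Each returns a list of dicts, best first, with "p" (0 to 1); they miss things now and then, are a little off and sometimes report something else, mostly with a low value. They report only what shows in the picture. A call takes as long as a camera call. They do not tell look-alikes from the thing itself.
- search_frame(camera, query): "centre" ([column, row] in pixels, amid what is visible of it).
- cut_out(camera, query): "pixels" (480x640 bool, what is visible of it) and "centre" ([column, row] in pixels, amid what is visible of it).
- pinpoint(camera, query): "centre" ([column, row] in pixels: a listed point, or the origin of a listed thing).
The state is a dict: "time": time; "qpos": joint angles; "dq": joint speeds; "joint_efforts": joint torques, N m; "eef_pos": TCP position; "tcp_rot": TCP orientation; "contact_force": force on the tool from outside, world axes, zero at the start; "wrist_torque": the same for the moment, N m; "opening": opening from 0.0 (shut) to 1.0 (fully open).
Only numpy, scipy, OpenCV 4.12 (cv2) and the standard library are available. Lean on these libraries where they do the work, as an engineer would, in place of code of your own. Each camera call takes 0.05 s, during which the arm holds its last target.

## Working session

There is one attempt and no reset: what is moved stays moved. The work goes in short steps, Python scripts to look and compute and a tool call to move; the robot and the scene stay as the last step left them, time stands still between calls to the robot, and variables do not carry over. Pictures are saved under pics/ and viewed, and the job is handed in when it is done.

Besides the shell and the picture viewer there is one more tool, called after "Emit:" as name(argument=value, ...), one argument or row to a line, values as JSON. move_arm: Moves the arm, as the interface text tells. Its arguments: {"type":"object","properties":{"plan":{"type":"array","items":{"type":"array","items":{"type":"array","items":{"type":"number"}}}},"force":{"type":"number"}},"required":["plan"]}

```bash
ls; mkdir -p pics
python3 - <<'E'
from plant import *
import cv2
s=get_state();print(s)
for c in ["side","top","wrist"]:
    im=read_camera(c);cv2.imwrite(f"pics/{c}0.png",im[:,:,::-1])
    k=get_calibration(c);print(c,k)
E
```

```text
pics
{'time': 0.0, 'qpos': array([-1.27000078e+00,  2.87172745e-01,  1.57813836e+00,  1.08748897e-05,
        1.27859274e+00, -1.49997987e-01]), 'dq': array([ 0.00068261, -0.00113223, -0.0009769 , -0.00021506,  0.00171054,
        0.00191567]), 'joint_efforts': array([-2.24970172e-04, -4.05980158e+01, -2.92626590e+01, -5.90459103e-05,
        5.82291512e-03,  6.25730166e-06]), 'eef_pos': array([ 0.29390405, -0.60687564,  0.20196344]), 'tcp_rot': array([ 9.74705210e-01,  2.23491429e-01, -8.18579569e-05, -1.15270910e-03]), 'contact_force': array([ 0.36129028,  0.33626845, -0.2739674 ]), 'wrist_torque': array([-0.00695649,  0.0026731 ,  0.00678944]), 'opening': 1.0000337818013347}
side {'mtx': array([[439.33996652,   0.        , 322.07405017],
       [  0.        , 439.33996652, 235.01067652],
       [  0.        ,   0.        ,   1.        ]]), 'extrinsics': array([[-0.99546684,  0.07715377, -0.05561534,  0.4960015 ],
       [-0.09471496, -0.7509961 ,  0.65347833,  0.6429314 ],
       [ 0.00865142,  0.65578361,  0.75489933,  0.81053326],
       [ 0.        ,  0.        ,  0.        ,  
[... 264 characters left out ...]
[-0.99960951,  0.02452597, -0.01339039, -0.01681195],
       [-0.01098952,  0.0955355 ,  0.99536536,  1.40702958],
       [ 0.        ,  0.        ,  0.        ,  1.        ]])}
wrist {'mtx': array([[398.71492915,   0.        , 320.6436415 ],
       [  0.        , 398.71492915, 243.4848111 ],
       [  0.        ,   0.        ,   1.        ]]), 'hand_eye': array([[ 1.64922734e-04,  9.47620706e-01,  3.19397825e-01,
         8.09802496e-02],
       [ 9.99999642e-01, -4.21373126e-04,  7.33815966e-04,
        -5.72942037e-04],
       [ 8.29964864e-04,  3.19397590e-01, -9.47620436e-01,
        -1.71334987e-01],
       [ 0.00000000e+00,  0.00000000e+00,  0.00000000e+00,
         1.00000000e+00]])}
```

View pics/side0.png

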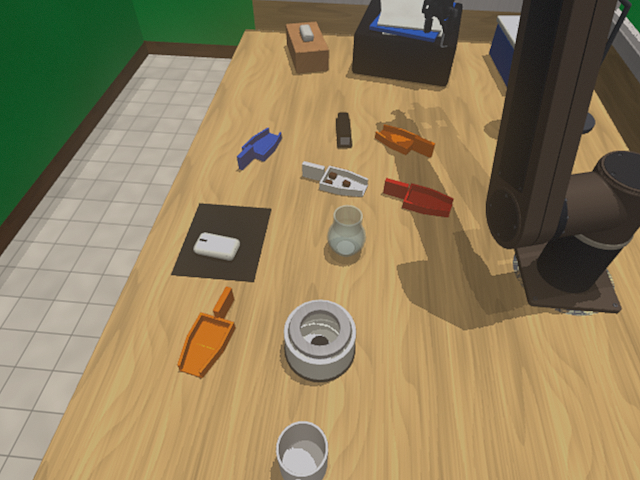

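View pics/top0.png

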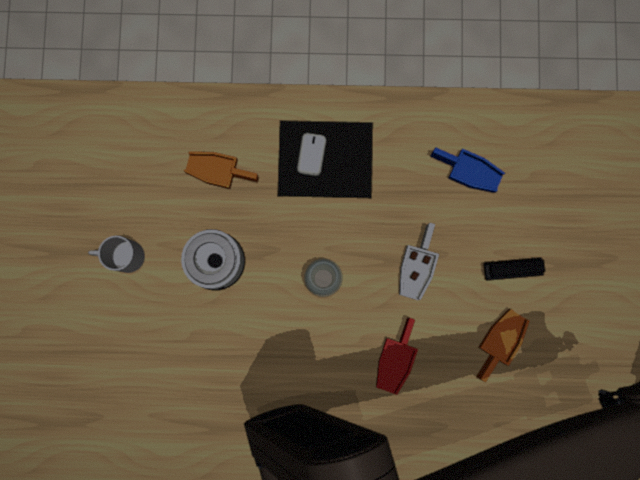

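```bash
cat > h.py <<'E'
from plant import *
import numpy as np, cv2
from scipy.spatial.transform import Rotation as R
def ray(c,px):
    k=get_calibration(c); 
    E=k["extrinsics"] if c!="wrist" else None
    if c=="wrist":
        s=get_state();T=np.eye(4);T[:3,:3]=R.from_quat(s["tcp_rot"]).as_matrix();T[:3,3]=s["eef_pos"];E=T@k["hand_eye"]
    u=np.linalg.inv(k["mtx"])@[px[0],px[1],1.]
    return E[:3,3],E[:3,:3]@np.array([u[0],-u[1],-1.])
def atz(c,px,z):
    o,d=ray(c,px);return o+d*(z-o[2])/d[2]
def tri(obs):
    A=np.zeros((3,3));b=np.zeros(3);L=[]
    for c,px in obs:
        o,d=ray(c,px);d=d/np.linalg.norm(d);P=np.eye(3)-np.outer(d,d);A+=P;b+=P@o;L.append((P,o))
    x=np.linalg.solve(A,b);return x,[np.linalg.norm(P@(x-o))for P,o in L]
def proj(c,p):
    k=get_calibration(c);E=k["extrinsics"] if c!="wrist" else None
    if c=="wrist":
        s=get_state();T=np.eye(4);T[:3,:3]=R.from_quat(s["tcp_rot"]).as_matrix();T[:3,3]=s["eef_pos"];E=T@k["hand_eye"]
    q=np.linalg.inv(E)@np.append(p,1.);q=np.array([q[0],-q[1],-q[2]]);u=k["mtx"]@q;return u[:2]/u[2]
E
python3 - <<'E'
from h import *
for q in ["tray_grip","tray_spout","chunk0_c","flask_bulb","ring_top","mug","mouse","stapler"]:
  for c in ["side","top"]:
    r=pinpoint(c,q)
    print(q,c,[(np.round(x["centre"],1).tolist(),round(x["p"],2)) for x in r[:4]])
E
```

```text
tray_grip side [([393.3, 184.6], 0.85), ([242.8, 155.2], 0.85), ([425.6, 142.0], 0.75), ([306.9, 166.6], 0.72)]
tray_grip top [([410.1, 326.9], 0.87), ([442.6, 158.5], 0.83), ([486.9, 372.1], 0.77), ([430.1, 235.0], 0.71)]
tray_spout side [([368.2, 190.8], 0.97), ([451.9, 209.3], 0.95), ([274.0, 134.7], 0.89), ([191.3, 371.6], 0.78)]
tray_spout top [([188.6, 165.4], 0.96), ([516.5, 309.4], 0.85), ([387.0, 389.9], 0.79), ([411.5, 295.1], 0.73)]
chunk0_c side [([326.9, 181.1], 0.38), ([303.6, 465.9], 0.2)]
chunk0_c top [([413.1, 253.7], 0.45)]
flask_bulb side [([349.4, 236.5], 0.62)]
flask_bulb top [([326.9, 277.0], 0.66)]
ring_top side [([319.4, 326.5], 0.91), ([215.7, 247.7], 0.44)]
ring_top top [([208.7, 257.9], 0.8)]
mug side [([304.1, 466.2], 0.92)]
mug top [([128.8, 254.3], 0.74)]
mouse side [([215.9, 247.7], 0.81)]
mouse top [([310.1, 159.9], 0.8)]
stapler side [([343.3, 132.1], 0.57)]
stapler top [([509.8, 268.6], 0.93)]
```

The side view shows the white tray with three chunks, its grip near (312,170) and its spout near (367,190). The flask is at (346,232) and the chopper at (320,330). In the top view the grip is at (428,236), the spout at (411,296), the flask at (323,277) and the ring at (212,259).

Run:
```python
from h import *
print("grip",tri([("side",(306.9,166.6)),("top",(430.1,235))]), atz("top",(430.1,235),.032),atz("side",(306.9,166.6),.032))
print("spout",tri([("side",(368.2,190.8)),("top",(411.5,295.1))]), atz("top",(411.5,295.1),.005),atz("side",(368.2,190.8),.005))
print("bulb",tri([("side",(349.4,236.5)),("top",(326.9,277))]), atz("top",(326.9,277),.045))
print("ring",tri([("side",(319.4,326.5)),("top",(208.7,257.9))]), atz("top",(208.7,257.9),.084))
def red(c,q,sel=None):
    for r in cut_out(c,q):
        m=r["pixels"];ys,xs=np.nonzero(m);print(c,q,round(r["p"],2),m.sum(),r["centre"],xs.min(),xs.max(),ys.min(),ys.max())
for c in ("top","side"):
  red(c,"flask_bulb");red(c,"ring_top");red(c,"tray_grip")
im=read_camera("top");cv2.imwrite("pics/topc.png",cv2.resize(im[210:310,290:450,::-1],None,fx=5,fy=5,interpolation=cv2.INTER_CUBIC))
im=read_camera("side");cv2.imwrite("pics/sidec.png",cv2.resize(im[150:390,280:400,::-1],None,fx=2.5,fy=2.5,interpolation=cv2.INTER_CUBIC))
```

```text
grip (array([ 0.61144101, -0.27324488,  0.02995788]), [np.float64(0.006413801328581388), np.float64(0.006413801328581322)]) [ 0.60471778 -0.27290484  0.032     ] [ 0.61760726 -0.27157356  0.032     ]
spout (array([ 0.45505851, -0.23566572, -0.00646488]), [np.float64(0.007959747367432563), np.float64(0.007959747367432587)]) [ 0.46271497 -0.23465108  0.005     ] [ 0.44784046 -0.22230883  0.005     ]
bulb (array([ 0.49427986, -0.03132331,  0.03453028]), [np.float64(0.005029766922403666), np.float64(0.005029766922403651)]) [ 0.49877113 -0.03156096  0.045     ]
ring (array([0.53329807, 0.23835627, 0.08411584]), [np.float64(0.00013487647197541454), np.float64(0.00013487647197528964)]) [0.53344237 0.23837555 0.084     ]
top flask_bulb 0.88 1187 [322.9, 278.3] 304 343 259 296
top ring_top 0.91 1184 [219.2, 269.8] 186 235 234 283
top tray_grip 0.98 1712 [212.5, 167.5] 184 258 151 188
top tray_grip 0.91 1523 [416.5, 270.0] 399 437 224 299
top tray_grip 0.65 1781 [398.9, 363.6] 376 416 318 394
top tray_grip 0.62 1427 [117.7, 253.0] 89 144 236 272
top tray_grip 0.59 1748 [471.6, 172.6] 431 503 148 192
side flask_bulb 0.9 1467 [346.9, 231.7] 328 364 206 256
side ring_top 0.75 1761 [319.0, 346.4] 290 350 302 359
side tray_grip 0.91 1020 [261.2, 145.5] 237 283 129 169
side tray_grip 0.81 1241 [334.6, 179.7] 302 368 162 196
side tray_grip 0.8 1149 [404.8, 137.7] 374 434 125 157
side tray_grip 0.79 2815 [208.2, 336.2] 178 235 287 378
```

View pics/topc.png

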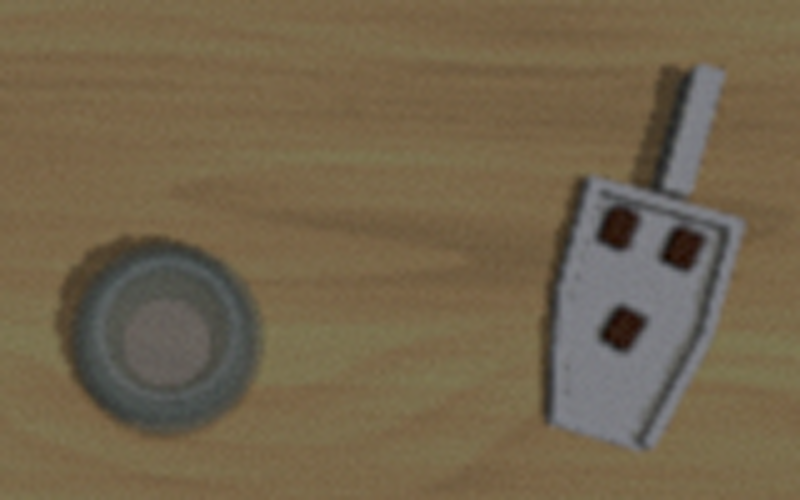

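View pics/sidec.png

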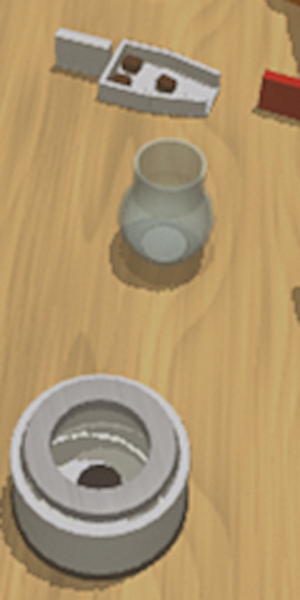

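The cropped top view gives the handle top face from (431.8,223.6) to (425.4,248.4), the spout tips at about (400,294.6) and (419.6,299.4), and the flask outline centred at (323.2,277.4).

Run:
```python
from h import *
a=atz("top",(431.8,223.6),.046);b=atz("top",(425.4,248.4),.046)
s=.5*(atz("top",(400,294.6),.024)+atz("top",(419.6,299.4),.024))
s2=atz("top",(410,297.4),.005)
print(a,b,s,s2,np.linalg.norm(a-b))
for p,q in((b,a),(s,a),(s2,b)): print(np.degrees(np.arctan2(*(a-s if 0 else p*0+q-p)[[1,0]])))
d=(a-s)[:2];d/=np.linalg.norm(d);print("x dir",d,"grip from a",a[:2]-.025*d,"from b",b[:2]+.037*d,"from spout",s[:2]+.154*d)
print("flask",atz("top",(323.2,277.4),.045), atz("top",(290+168/5,210+330/5),.117))
print("flask foot side",atz("side",(280+163/2.5,150+244/2.5),.003), "rim side",atz("side",(280+170/2.5,150+163/2.5),.117))
print("ringtop side",atz("side",(280+101/2.5,150+443/2.5),.084))
s=get_state();print(R.from_quat(s["tcp_rot"]).as_matrix())
```

```text
[ 0.62991534 -0.27408817  0.046     ] [ 0.57118921 -0.25957386  0.046     ] [ 0.45770863 -0.22773946  0.024     ] [ 0.45715542 -0.23113585  0.005     ] 0.06049317271551938
-13.882596078753023
-15.06394869269704
-14.002926646273956
x dir [ 0.96563635 -0.25989697] grip from a [ 0.60577443 -0.26759075] from b [ 0.60691775 -0.26919004] from spout [ 0.60641663 -0.2677636 ]
flask [ 0.49762385 -0.02297657  0.045     ] [ 0.49712799 -0.02345781  0.117     ]
flask foot side [ 0.49705125 -0.02226509  0.003     ] rim side [ 0.49633708 -0.02009132  0.117     ]
ringtop side [0.53118191 0.23956531 0.084     ]
[[ 9.00094980e-01  4.35693730e-01 -1.01659396e-05]
 [ 4.35693730e-01 -9.00094978e-01  6.53947962e-05]
 [ 1.93417915e-05 -6.32907639e-05 -9.99999998e-01]]
```

```bash
cat >> h.py <<'E'
import json
def log():
    s=get_state();open("log.jsonl","a").write(json.dumps([list(map(float,s["qpos"])),list(map(float,s["eef_pos"])),list(map(float,s["tcp_rot"]))])+"\n")
def rel(p,Rt,s=None):
    "shift+turn to world pose p, rot matrix Rt, in tool axes now"
    s=s or get_state();R0=R.from_quat(s["tcp_rot"]).as_matrix()
    return np.round(np.r_[np.degrees(R.from_matrix(R0.T@Rt).as_rotvec()),R0.T@(np.array(p)-s["eef_pos"])],4)
def down(yaw):
    c,s=np.cos(np.radians(yaw)),np.sin(np.radians(yaw))
    return np.array([[c,s,0],[s,-c,0],[0,0,-1.]])
E
python3 - <<'E'
from h import *
log();print(rel([.6065,-.268,.12],down(-14.5)))
E
```

```text
[-3.90000e-03  2.00000e-04  4.03294e+01  4.29100e-01 -1.69500e-01
  8.33000e-02]
```

Emit:
move_arm(
  plan=[
    [[0,0,5,0.054,-0.021,0,0.06],[0,0,10,0.107,-0.042,0,0.06],[0,0,15,0.16,-0.063,0.01,0.06],[0,0,20,0.213,-0.084,0.02,0.06],[0,0,25,0.266,-0.105,0.03,0.06]],
  ],
)

```text
time: 1.98
eef_pos: [0.4889, -0.3958, 0.1733]
tcp_rot: [1.0, 0.006, 0.0, 0.0]
contact_force: [0.5, -0.3, -0.2]
opening: 0.707
```

Run:
```python
from h import *
log();s=get_state();print(s["qpos"],s["eef_pos"],rel([.6065,-.268,.12],down(-14.5)))
```

```text
[-8.41612449e-01  2.11302965e-01  1.72305341e+00 -1.26728580e-05
  1.20650163e+00  7.17794857e-01] [ 0.48890218 -0.39577063  0.17331037] [ 0.0284 -0.0313 15.1528  0.119  -0.1265  0.0533]
```

Emit:
move_arm(
  plan=[
    [[0,0,5,0.04,-0.042,0.018,0.06],[0,0,10,0.08,-0.084,0.036,0.06],[0,0,15.2,0.119,-0.1265,0.053,0.06],[0,0,15.2,0.119,-0.1265,0.053,0.06],[0,0,15.2,0.119,-0.1265,0.053,0.06]],
  ],
)

```text
time: 2.6
eef_pos: [0.6066, -0.268, 0.1204]
tcp_rot: [0.992, -0.126, 0.0, 0.0]
contact_force: [0.7, -0.3, -0.1]
opening: 0.703
```

Run:
```python
from h import *
log();s=get_state();print(s["qpos"],s["eef_pos"],s["opening"])
im=read_camera("wrist");cv2.imwrite("pics/w1.png",im[:,:,::-1])
for q in ["tray_grip","tray_spout"]:
    for r in pinpoint("wrist",q)[:3]: print(q,r, atz("wrist",r["centre"],.032 if q=="tray_grip" else .005))
```

```text
[-5.68469729e-01  3.34215585e-01  1.67389092e+00 -7.04643876e-04
  1.13263334e+00  1.25540364e+00] [ 0.60659087 -0.26797678  0.12037041] 0.7033374649334827
tray_grip {'centre': [320.4, 234.2], 'p': 0.76} [ 0.60604857 -0.26934269  0.032     ]
tray_spout {'centre': [624.2, 364.8], 'p': 0.68} [ 0.42052327 -0.48741751  0.005     ]
tray_spout {'centre': [322.4, 395.9], 'p': 0.6} [ 0.45450394 -0.23176832  0.005     ]
```

View pics/w1.png

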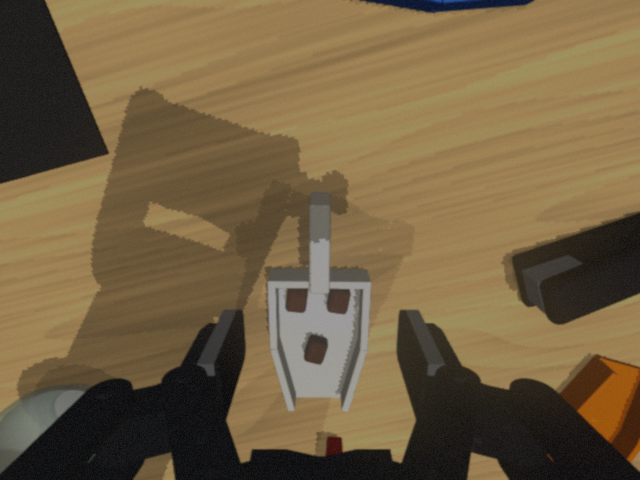

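Run:
```python
from h import *
from scipy.optimize import least_squares
D=[json.loads(l) for l in open("log.jsonl")]
def f(p):
    L1,L2,a,h,x0=p;e=[]
    for q,x,_ in D:
        r=np.hypot(x[0],x[1]);rho=np.sqrt(r*r-.1**2)
        A=q[1]+q[2]+a
        e+=[x0+L1*np.sin(q[1])+L2*np.sin(A)-rho,h+L1*np.cos(q[1])+L2*np.cos(A)-x[2]]
    return e
s=least_squares(f,[.42,.5,0,0,0]);print(s.x,s.cost)
s=least_squares(lambda p:f([*p,0]),[.42,.5,0,0]);print(s.x,s.cost)
for q,x,_ in D:
    print(np.hypot(x[0],x[1])*np.sin(np.arctan2(x[1],x[0])-q[0]), R.from_quat(_).as_matrix()[:2,0], q[0],q[5])
```

```text
[ 4.41828005e-01  5.72221072e-01  3.27373792e-02 -3.78269052e-02
  4.72428018e-04] 2.2110529148298934e-10
[ 0.4419636   0.57263894  0.03251515 -0.03791298] 1.3309643999221762e-09
0.10090268047650484 [0.90009498 0.43569373] -1.269990654245559 -0.15000609862789743
0.10089671643377698 [0.99993498 0.01139342] -0.8416124493562928 0.7177948568201901
0.10072306098595477 [ 0.96822119 -0.25009467] -0.5684697289548398 1.2554036361772163
```

Run:
```python
from h import *
Rt=down(-14.2)@R.from_euler("y",-15,degrees=True).as_matrix()
zt=Rt[:,2];g=np.array([.6055,-.2685,.032])
for d in (.07,0): 
    p=g+zt*(.019-d);print(p,rel(p,Rt))
```

```text
[ 0.61829646 -0.271738    0.08126222] [ 2.00000e-04 -1.51068e+01 -4.47500e-01  1.22000e-02 -9.00000e-04
  3.99000e-02]
[ 0.60073269 -0.26729369  0.01364741] [ 2.00000e-04 -1.51068e+01 -4.47500e-01 -6.00000e-03 -8.00000e-04
  1.07500e-01]
```

Emit:
move_arm(
  plan=[
    [[0,-7.5,-0.2,0.008,-0.0005,0.02,0.05],[0,-15,-0.4,0.012,-0.0009,0.04,0.045],[0,-15,-0.4,0.006,-0.0009,0.063,0.045],[0,-15,-0.4,0.0,-0.0008,0.086,0.045],[0,-15,-0.4,-0.006,-0.0008,0.107,0.045]],
  ],
)

```text
time: 3.38
eef_pos: [0.6001, -0.2686, 0.0136]
tcp_rot: [0.984, -0.124, -0.128, -0.016]
contact_force: [0.1, 0.0, -0.8]
opening: 0.529
```

Run:
```python
from h import *
log();s=get_state();print(s["qpos"],s["eef_pos"],s["opening"],s["contact_force"])
Rt=down(-14.2)@R.from_euler("y",-15,degrees=True).as_matrix()
print(rel(np.array([.6055,-.2685,.032])+Rt[:,2]*.019,Rt))
from scipy.optimize import least_squares
D=[json.loads(l) for l in open("log.jsonl")]
def f(p):
    L1,L2,a,h,T,x0,b=p;e=[]
    for q,x,_ in D:
        r=np.hypot(x[0],x[1]);rho=np.sqrt(r*r-.1008**2)
        A=q[1]+q[2]+a;P=q[1]+q[2]+q[4]
        e+=[x0+L1*np.sin(q[1])+L2*np.sin(A)+T*np.sin(P)+b*np.cos(P)-rho,h+L1*np.cos(q[1])+L2*np.cos(A)+T*np.cos(P)-b*np.sin(P)-x[2]]
    return e
s=least_squares(lambda p:f([*p,0,0]),[.44,.57,0.03,0.2,.24]);print(s.x,s.cost)
q=D[-1][0];print(q, q[1]+q[2]+q[4])
```

```text
[-0.54323422  0.59669297  1.54155274 -0.07829868  1.25288933  1.31185987] [ 0.60014174 -0.26858614  0.0136382 ] 0.5292838496249629 [ 0.10190729  0.04966844 -0.77819585]
[-2.070e-02 -1.436e-01 -1.488e-01  2.000e-04 -1.400e-03 -1.000e-04]
[0.44143755 0.5731016  0.03502481 0.24983082 0.28566002] 4.305553476085632e-08
[-0.5432342210111584, 0.5966929705644266, 1.5415527411110268, -0.07829868338249066, 1.252889326773066, 1.311859868660423] 3.3911350384485193
```

Emit:
move_arm(
  plan=[
    [[0,0,0,0,-0.0014,0,0.03],[0,0,0,0,-0.0014,0,0.0],[0,0,0,0,-0.0014,0,0.0],[0,0,0,0,-0.0014,0,0.0],[0,0,0,0,-0.0014,0,0.0]],
  ],
  force=100,
)

```text
time: 4.0
eef_pos: [0.6014, -0.2679, 0.0149]
tcp_rot: [0.984, -0.124, -0.127, -0.015]
contact_force: [0.8, -1.5, 2.1]
opening: 0.111
```

Run:
```python
from h import *
s=get_state();print(s["qpos"],s["eef_pos"],s["opening"],s["contact_force"])
im=read_camera("wrist");cv2.imwrite("pics/w2.png",im[:,:,::-1])
```

```text
[-0.541387    0.59521301  1.54072854 -0.07821378  1.25278601  1.31344151] [ 0.60137695 -0.2678953   0.01492935] 0.11078665231943693 [ 0.80777404 -1.45762279  2.08371243]
```

View pics/w2.png

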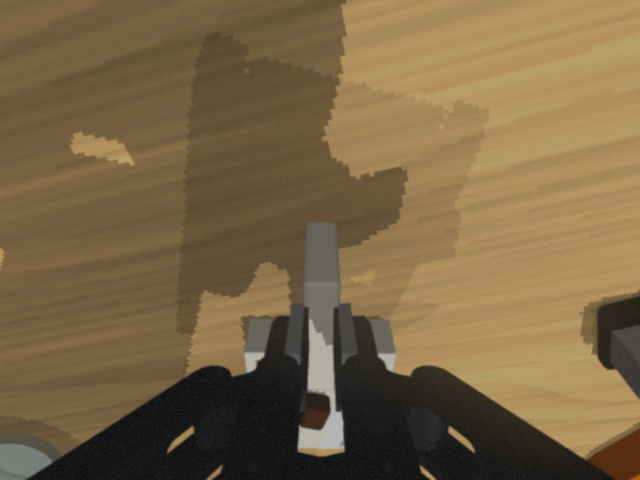

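Run:
```python
from h import *
s=get_state();R0=R.from_quat(s["tcp_rot"]).as_matrix()
for z in(.02,.1): print(R0.T@[0,0,z])
```

```text
[-5.08282792e-03  2.64341740e-05 -1.93433234e-02]
[-0.02541414  0.00013217 -0.09671662]
```

Emit:
move_arm(
  plan=[
    [[0,0,0,-0.002,0,-0.007,0],[0,0,0,-0.0045,0,-0.017,0],[0,0,0,-0.009,0,-0.034,0],[0,0,0,-0.0145,0,-0.054,0],[0,0,0,-0.0145,0,-0.054,0]],
  ],
)

```text
time: 4.68
eef_pos: [0.6031, -0.2689, 0.0746]
tcp_rot: [0.984, -0.124, -0.124, -0.014]
contact_force: [0.5, 0.4, -1.1]
opening: 0.112
```

Run:
```python
from h import *
s=get_state();print(s["eef_pos"],s["opening"],s["contact_force"],s["wrist_torque"])
im=read_camera("side");cv2.imwrite("pics/s2.png",cv2.resize(im[90:270,230:470,::-1],None,fx=3,fy=3))
```

```text
[ 0.60307818 -0.26886366  0.07459786] 0.11180018207013095 [ 0.52860346  0.36742316 -1.12156037] [-0.05649541 -0.29569236 -0.03673925]
```

View pics/s2.png

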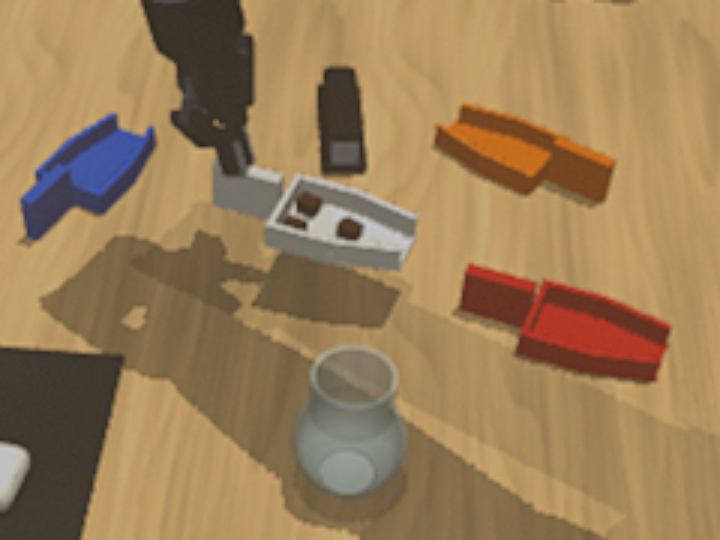

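```bash
cat >> h.py <<'E'
R0g=down(-14.2)@R.from_euler("y",-15,degrees=True).as_matrix()
gx=np.array([np.cos(np.radians(-14.2)),np.sin(np.radians(-14.2)),0])
SP=R0g.T@(-.154*gx-np.array([0,0,.027])-R0g[:,2]*.019)   # spout in tool frame
FL=np.array([.497,-.0225,0])
def pour(tau,z,off=.008,yaw=-13.,dx=0):
    Rt=down(yaw)@R.from_euler("y",-15+tau,degrees=True).as_matrix()
    d=np.array([np.cos(np.radians(yaw)),np.sin(np.radians(yaw)),0])
    sp=FL+off*d+[0,0,z]
    return sp-Rt@SP,Rt
def q5est(p,th):
    L1,L2,a,h,T=0.4414,0.5731,0.035,0.2498,0.2857
    rho=np.sqrt(p[0]**2+p[1]**2-.1008**2)
    w=np.array([rho-T*np.sin(th),p[2]+T*np.cos(th)-h]);d=np.hypot(*w)
    A=np.arctan2(w[0],w[1])+np.arccos((L2**2+d*d-L1**2)/(2*L2*d))
    return np.pi-th-(A-a),d
E
python3 - <<'E'
from h import *
for t,z in((0,.16),(20,.145),(40,.132),(50,.129),(55,.129),(60,.129)):
    p,Rt=pour(t,z);print(t,np.round(p,4),q5est(p,np.radians(t-15)),rel(p,Rt))
E
```

```text
0 [ 0.6501 -0.0578  0.1686] (np.float64(1.4992268435237488), np.float64(0.7446712510104996)) [-0.2106 -0.4816 -1.3213 -0.0296 -0.2156 -0.0918]
20 [ 0.6384 -0.0551  0.2041] (np.float64(1.1677539058483042), np.float64(0.6531810157145207)) [ 0.0221 19.5175 -1.3443 -0.0501 -0.2152 -0.1231]
40 [ 0.6107 -0.0487  0.2345] (np.float64(0.8235887671500859), np.float64(0.5413975272400519)) [ 0.2591 39.5166 -1.3401 -0.0853 -0.2145 -0.1453]
50 [ 0.5917 -0.0444  0.2488] (np.float64(0.6532352501916951), np.float64(0.48106635519317764)) [ 0.3792 49.5161 -1.3274 -0.1077 -0.214  -0.1543]
55 [ 0.5812 -0.0419  0.2561] (np.float64(0.5700603203691561), np.float64(0.4505745624422255)) [ 0.4397 54.5158 -1.3184 -0.1199 -0.2137 -0.1587]
60 [ 0.5701 -0.0394  0.2624] (np.float64(0.4862054101686859), np.float64(0.4195728763872271)) [ 0.5005 59.5156 -1.3076 -0.1325 -0.2134 -0.162 ]
```

Emit:
move_arm(
  plan=[
    [[0,0,0,-0.006,-0.004,-0.022,0],[0,0,0,-0.014,-0.016,-0.052,0],[0,0,-0.3,-0.022,-0.036,-0.085,0],[0,0,-0.5,-0.026,-0.062,-0.092,0],[-0.1,-0.2,-0.6,-0.027,-0.09,-0.092,0]],
  ],
)

```text
time: 5.35
eef_pos: [0.6219, -0.1787, 0.1694]
tcp_rot: [0.985, -0.119, -0.127, -0.015]
contact_force: [-0.7, 0.0, -2.0]
opening: 0.112
```

Run:
```python
from h import *
p,Rt=pour(0,.16);print(rel(p,Rt))
```

```text
[-0.1084 -0.3587 -0.7254 -0.0011 -0.1241  0.0009]
```

Emit:
move_arm(
  plan=[
    [[0,0,-0.1,0,-0.031,0,0],[0,-0.1,-0.3,0,-0.062,0,0],[-0.1,-0.2,-0.5,-0.001,-0.091,0.001,0],[-0.1,-0.3,-0.7,-0.001,-0.113,0.001,0],[-0.1,-0.4,-0.7,-0.001,-0.124,0.001,0]],
  ],
)

```text
time: 5.98
eef_pos: [0.6499, -0.0562, 0.1679]
tcp_rot: [0.985, -0.112, -0.131, -0.015]
contact_force: [-0.8, -0.3, -1.9]
opening: 0.114
```

Run:
```python
from h import *
s=get_state();print(s["opening"],s["wrist_torque"])
print("pred spout",s["eef_pos"]+R.from_quat(s["tcp_rot"]).as_matrix()@SP)
P=s["eef_pos"]+R.from_quat(s["tcp_rot"]).as_matrix()@SP
for c in("side","top"):
    im=read_camera(c).copy();u=proj(c,P);print(c,u)
    x,y=map(int,u);cr=im[max(y-80,0):y+80,x-100:x+100,::-1].copy();cr=cv2.resize(cr,None,fx=4,fy=4);cv2.circle(cr,(400+int(4*(u[0]-x)),4*min(80,y)+int(4*(u[1]-y))),4,(0,0,255),1)
    cv2.imwrite(f"pics/{c}3.png",cr[:600])
    print([(r["centre"],r["p"]) for r in pinpoint(c,"tray_spout")])
for t,z in((10,.152),(20,.145),(30,.138),(36,.132),(45,.129),(55,.129),(60,.129)):
    p,Rt=pour(t,z);print(t,rel(p,Rt).tolist())
```

```text
0.11372676777223277 [-0.10456648 -0.31066541  0.01250752]
pred spout [ 0.5046227  -0.02285337  0.15956304]
side [345.22460901 200.04664797]
[([191.5, 373.5], 0.98), ([378.9, 134.4], 0.9), ([343.6, 202.1], 0.73), ([447.8, 211.5], 0.65)]
top [323.52904884 271.43926158]
[([186.7, 163.7], 0.95), ([517.6, 311.0], 0.9), ([385.4, 386.5], 0.72), ([499.1, 180.7], 0.65)]
10 [0.0293, 10.0489, -0.0427, -0.0084, -0.0006, -0.0164]
20 [0.033, 20.0489, -0.0401, -0.0209, -0.0006, -0.0313]
30 [0.0366, 30.0489, -0.0373, -0.037, -0.0006, -0.0435]
36 [0.0387, 36.0489, -0.0355, -0.0476, -0.0006, -0.0475]
45 [0.0418, 45.0489, -0.0327, -0.0669, -0.0005, -0.0567]
55 [0.045, 55.0489, -0.0293, -0.0911, -0.0005, -0.0663]
60 [0.0466, 60.0489, -0.0275, -0.1038, -0.0005, -0.0695]
```

View pics/side3.png

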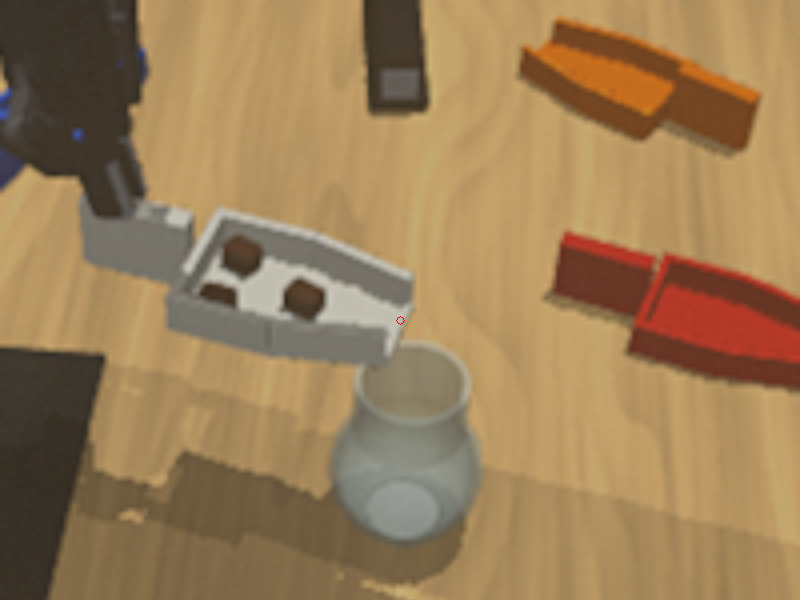

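View pics/top3.png

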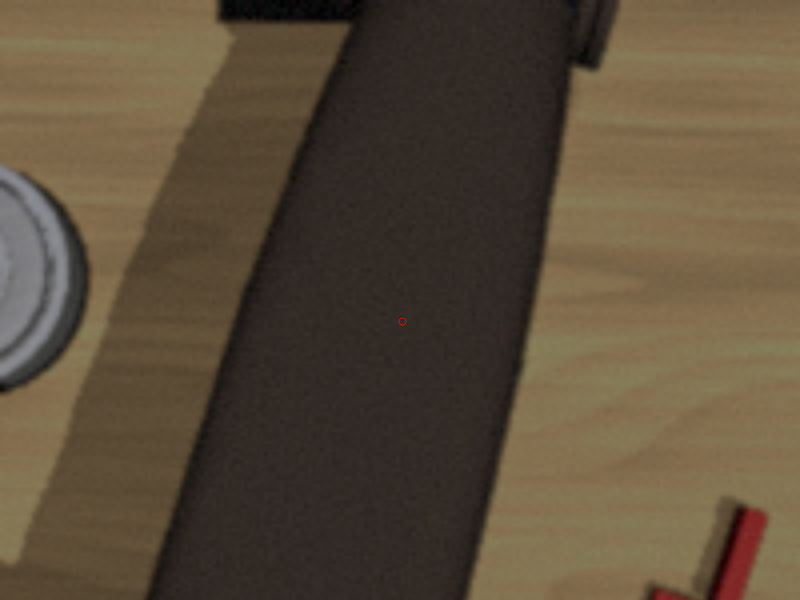

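The predicted spout, marked at (400,320) in the crop, sits on the real spout edge, above the flask mouth. All three chunks are still in the tray. Next I tilt about the spout.

Emit:
move_arm(
  plan=[
    [[0,5,0,-0.0035,-0.0006,-0.008,0],[0,10,0,-0.0084,-0.0006,-0.0164,0],[0,20,0,-0.021,-0.0006,-0.031,0],[0,28,0,-0.0335,-0.0006,-0.0415,0],[0,32,0,-0.04,-0.0006,-0.045,0]],
  ],
)

```text
time: 6.8
eef_pos: [0.6227, -0.0527, 0.2237]
tcp_rot: [0.982, -0.113, 0.148, 0.018]
contact_force: [-0.4, 0.2, -1.5]
opening: 0.112
```

Run:
```python
from h import *
s=get_state();print(s["opening"],s["qpos"])
P=s["eef_pos"]+R.from_quat(s["tcp_rot"]).as_matrix()@SP
print("pred spout",P)
for c in("side",):
    im=read_camera(c).copy();u=proj(c,P);print(c,u)
    x,y=map(int,u);cr=im[max(y-80,0):y+80,x-100:x+100,::-1].copy();cr=cv2.resize(cr,None,fx=4,fy=4);cv2.circle(cr,(400+int(4*(u[0]-x)),4*min(80,y)+int(4*(u[1]-y))),4,(0,0,255),1)
    cv2.imwrite(f"pics/{c}4.png",cr[:600])
for t,z in((38,.130),(42,.128),(46,.127),(50,.127),(54,.127),(58,.127)):
    p,Rt=pour(t,z);print(t,rel(p,Rt).tolist())
```

```text
0.11189238595144715 [-0.24875173 -0.0090624   1.89054935  0.00575591  0.96077645  1.54838841]
pred spout [ 0.50427444 -0.0252046   0.13701995]
side [344.94473026 206.79331352]
38 [0.0929, 5.9023, -0.0686, -0.0059, -0.0008, -0.0075]
42 [0.0953, 9.9023, -0.0654, -0.0111, -0.0008, -0.0149]
46 [0.0976, 13.9023, -0.0621, -0.0166, -0.0008, -0.023]
50 [0.0999, 17.9023, -0.0587, -0.0225, -0.0008, -0.0316]
54 [0.1021, 21.9023, -0.0553, -0.0289, -0.0007, -0.0398]
58 [0.1042, 25.9023, -0.0519, -0.0359, -0.0007, -0.0475]
```

View pics/side4.png

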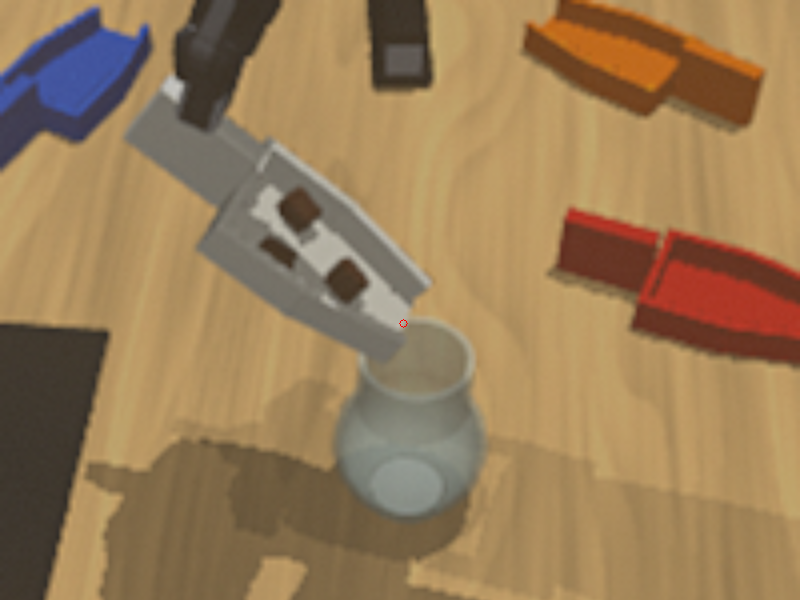

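Emit:
move_arm(
  plan=[
    [[0,6,0,-0.006,-0.0008,-0.0075,0],[0,10,0,-0.011,-0.0008,-0.015,0],[0,14,0,-0.0166,-0.0008,-0.023,0],[0,18,0,-0.0225,-0.0008,-0.0316,0],[0,22,0,-0.029,-0.0008,-0.04,0]],
  ],
)

```text
time: 7.48
eef_pos: [0.5828, -0.0433, 0.2531]
tcp_rot: [0.936, -0.108, 0.332, 0.039]
contact_force: [-0.6, -0.2, -1.8]
opening: 0.111
```

```bash
cat > look.py <<'E'
from h import *
import sys
n=sys.argv[1]
s=get_state();print(s["opening"],s["qpos"])
P=s["eef_pos"]+R.from_quat(s["tcp_rot"]).as_matrix()@SP
print("pred spout",P)
c="side";im=read_camera(c).copy();u=proj(c,P)
x,y=map(int,u);cr=im[max(y-80,0):y+80,x-100:x+100,::-1].copy();cr=cv2.resize(cr,None,fx=4,fy=4);cv2.circle(cr,(400+int(4*(u[0]-x)),4*min(80,y)+int(4*(u[1]-y))),4,(0,0,255),1)
cv2.imwrite(f"pics/{n}.png",cr[:600])
E
python3 look.py side5
python3 - <<'E'
from h import *
for t,z in((50,.127),(54,.127),(58,.127),(62,.128),(64,.128)):
    p,Rt=pour(t,z);print(t,rel(p,Rt).tolist(),q5est(p,np.radians(t-15)))
E
```

```text
0.11051639803112723 [-0.25464982 -0.32038745  2.19789655  0.02603245  0.58171821  1.52904071]
pred spout [ 0.50450158 -0.02519783  0.12725583]
50 [0.1531, -4.0525, -0.0683, 0.0051, -0.0006, 0.0107] (np.float64(0.649117036129415), np.float64(0.48010088758425934))
54 [0.1553, -0.0525, -0.0629, 0.0022, -0.0006, 0.0007] (np.float64(0.5825300059157204), np.float64(0.4557274302545904))
58 [0.1575, 3.9475, -0.0574, -0.0014, -0.0006, -0.0091] (np.float64(0.5155086574267393), np.float64(0.43101508045949777))
62 [0.1595, 7.9475, -0.0519, -0.0051, -0.0005, -0.0193] (np.float64(0.4502320742625523), np.float64(0.40654607975199547))
64 [0.1604, 9.9475, -0.0492, -0.0075, -0.0005, -0.024] (np.float64(0.4163147600947683), np.float64(0.3939819577258589))
```

View pics/side5.png

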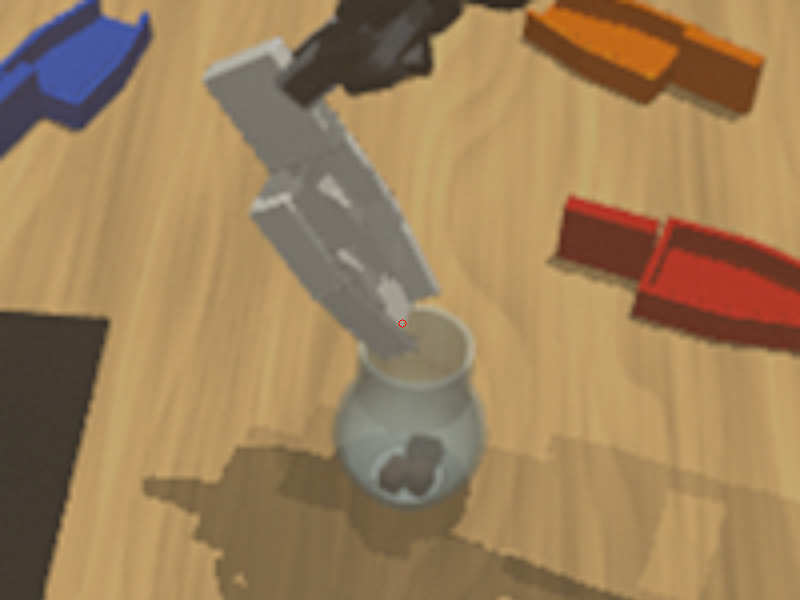

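Run:
```python
from h import *
for t,z in((50,.135),(42,.145),(32,.15),(22,.155),(14,.16)):
    p,Rt=pour(t,z,off=.012);print(t,rel(p,Rt).tolist())
```

```text
50 [0.1531, -4.0525, -0.0683, 0.0133, -0.0006, 0.007]
42 [0.1482, -12.0525, -0.0789, 0.0233, -0.0007, 0.0198]
32 [0.1414, -22.0525, -0.0919, 0.027, -0.0007, 0.0419]
22 [0.1337, -32.0524, -0.1046, 0.0262, -0.0008, 0.0638]
14 [0.127, -40.0524, -0.1145, 0.023, -0.0008, 0.0797]
```

Emit:
move_arm(
  plan=[
    [[0,-4,0,0.013,0,0.007,0],[0,-12,0,0.023,0,0.02,0],[0,-22,0,0.027,0,0.042,0],[0,-32,0,0.026,0,0.064,0],[0,-40,0,0.023,0,0.08,0]],
  ],
)

```text
time: 8.15
eef_pos: [0.649, -0.0597, 0.2041]
tcp_rot: [0.993, -0.115, -0.011, -0.0]
contact_force: [0.0, -0.5, -0.7]
opening: 0.111
```

```bash
python3 look.py side6
python3 - <<'E'
from h import *
Rt=R0g
for h in (.13,.06,.01,0):
    p=np.array([.6065,-.269,.034+h])+Rt[:,2]*.019
    print(rel(p,Rt).tolist())
E
```

```text
0.11126317916262528 [-0.24620823  0.24858106  1.62130977 -0.00222444  1.2932888   1.55627522]
pred spout [ 0.51007357 -0.02707437  0.16021017]
[0.2295, -13.3838, 0.8873, 0.002, 0.2127, 0.0538]
[0.2295, -13.3838, 0.8873, 0.004, 0.2126, 0.1238]
[0.2295, -13.3838, 0.8873, 0.0054, 0.2125, 0.1738]
[0.2295, -13.3838, 0.8873, 0.0056, 0.2125, 0.1838]
```

View pics/side6.png

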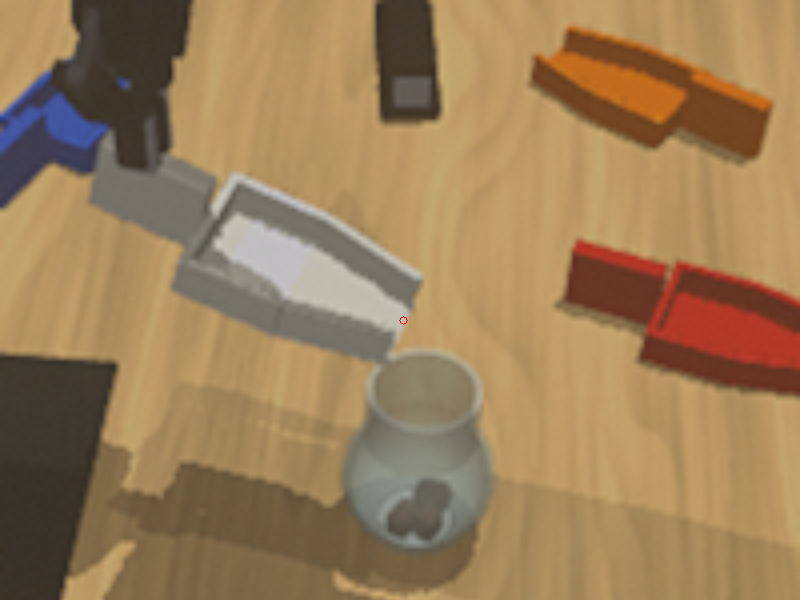

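The tray is empty, and three chunks lie in the flask at about (420,505) in the crop. Next I take the tray back to its old place.

Emit:
move_arm(
  plan=[
    [[0,-5,0.2,0,0.045,0.01,0],[0,-10,0.4,0.001,0.095,0.025,0],[0,-13,0.6,0.002,0.145,0.04,0],[0.2,-13.4,0.9,0.003,0.19,0.07,0],[0.2,-13.4,0.9,0.004,0.2125,0.11,0]],
  ],
)

```text
time: 8.82
eef_pos: [0.6025, -0.2722, 0.0894]
tcp_rot: [0.984, -0.125, -0.129, -0.015]
contact_force: [-0.2, -0.6, -0.8]
opening: 0.114
```

```bash
python3 look.py side7
python3 - <<'E'
from h import *
Rt=R0g
print(get_state()["eef_pos"])
for h in (.03,.01,.0,-.002):
    p=np.array([.6065,-.269,.034+h])+Rt[:,2]*.019
    print(rel(p,Rt).tolist())
E
```

```text
0.11376181516996423 [-0.54535516  0.51495924  1.507591   -0.077791    1.36802898  1.30260323]
pred spout [ 0.45810001 -0.23510264  0.08040462]
[ 0.59814416 -0.27220472  0.08177655]
[-0.056, 0.466, -0.2811, 0.0119, -0.0052, 0.0342]
[-0.056, 0.466, -0.2811, 0.0173, -0.0052, 0.0535]
[-0.056, 0.466, -0.2811, 0.0199, -0.0052, 0.0631]
[-0.056, 0.466, -0.2811, 0.0205, -0.0052, 0.065]
```

View pics/side7.png

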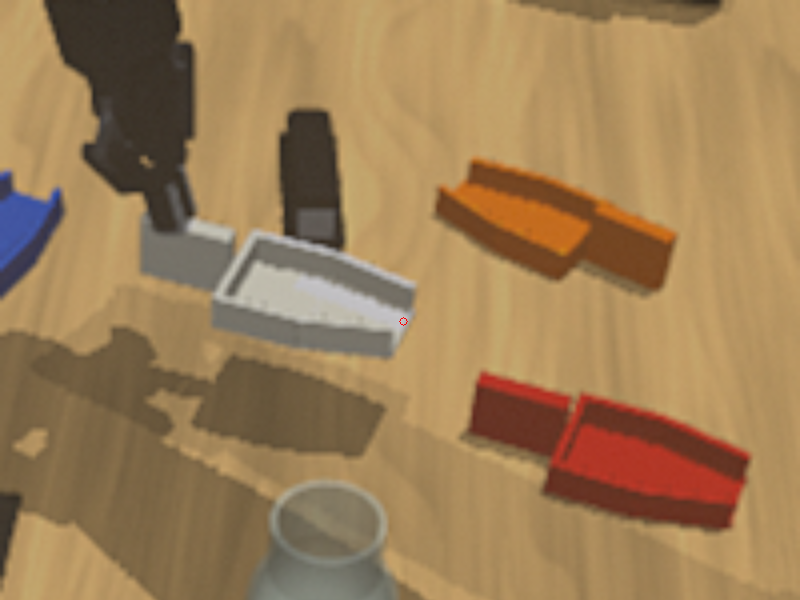

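Emit:
move_arm(
  plan=[
    [[0,0.3,-0.2,0.006,-0.003,0.016,0],[0,0.5,-0.3,0.011,-0.005,0.034,0],[0,0.5,-0.3,0.016,-0.005,0.049,0],[0,0.5,-0.3,0.0185,-0.005,0.058,0],[0,0.5,-0.3,0.0195,-0.005,0.0615,0]],
  ],
)

```text
time: 9.5
eef_pos: [0.6019, -0.2675, 0.017]
tcp_rot: [0.984, -0.122, -0.129, -0.017]
contact_force: [0.1, 0.1, -1.0]
opening: 0.115
```

```bash
python3 look.py side8
python3 - <<'E'
from h import *
s=get_state();print(s["eef_pos"],s["contact_force"],s["wrist_torque"])
for h in (.0,-.002,-.004):
    p=np.array([.6065,-.269,.034+h])+R0g[:,2]*.019
    print(rel(p,R0g).tolist())
E
```

```text
0.11452847153025597 [-0.54058804  0.59593223  1.53595376 -0.0775497   1.26156486  1.31000506]
pred spout [ 0.45735103 -0.23101293  0.00827877]
[ 0.60183774 -0.26758795  0.01694497] [-0.61193816  0.19161975 -1.679451  ] [-0.04864356 -0.27552361 -0.02499763]
[-0.0507, -0.0252, 0.0522, 0.0003, 0.0002, 0.0013]
[-0.0507, -0.0252, 0.0522, 0.0008, 0.0002, 0.0032]
[-0.0507, -0.0252, 0.0522, 0.0013, 0.0002, 0.0051]
```

View pics/side8.png

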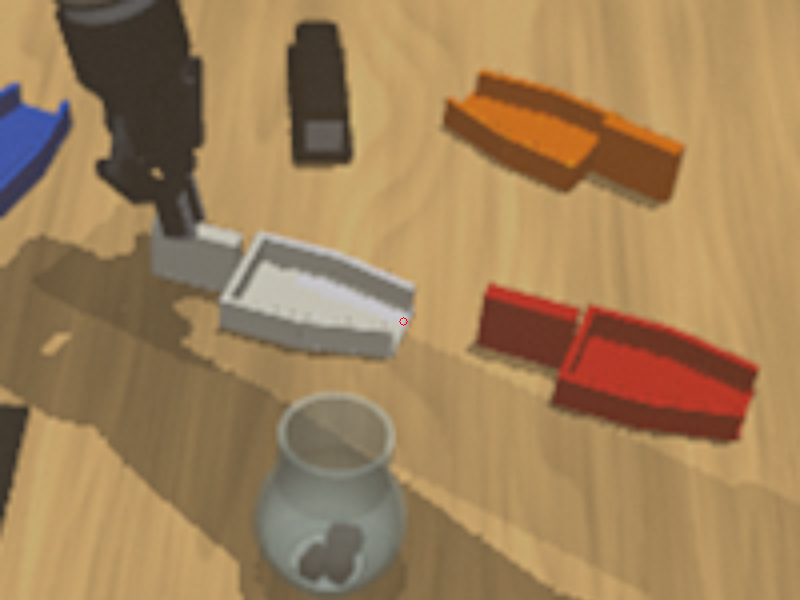

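Emit:
move_arm(
  plan=[
    [[0,0,0,0.0003,0,0.001,0],[0,0,0,0.0006,0,0.0022,0],[0,0,0,0.0008,0,0.003,0],[0,0,0,0.0008,0,0.003,0],[0,0,0,0.0008,0,0.003,0]],
  ],
)

```text
time: 10.18
eef_pos: [0.6023, -0.2678, 0.015]
tcp_rot: [0.984, -0.122, -0.129, -0.016]
contact_force: [0.0, 1.0, 5.3]
opening: 0.11
```

Run:
```python
from h import *
s=get_state();print(s["eef_pos"],s["contact_force"],s["wrist_torque"])
```

```text
[ 0.60229006 -0.26782181  0.01495675] [0.02517297 1.0397471  5.34435415] [ 0.17488609  0.10511801 -0.00704654]
```

Emit:
move_arm(
  plan=[
    [[0,0,0,0,0,-0.0005,0.045],[0,0,0,0,0,-0.0005,0.045],[0,0,0,0,0,-0.0005,0.045],[0,0,0,0,0,-0.03,0.045],[0,0,0,0,0,-0.09,0.045]],
  ],
)

```text
time: 10.8
eef_pos: [0.6221, -0.2722, 0.0984]
tcp_rot: [0.983, -0.122, -0.133, -0.018]
contact_force: [0.7, 0.4, 0.1]
opening: 0.521
```

```bash
python3 look.py side9
python3 - <<'E'
from h import *
s=get_state();print(s["eef_pos"],s["opening"])
im=read_camera("top");cv2.imwrite("pics/top9.png",cv2.resize(im[180:330,170:450,::-1],None,fx=2.8,fy=2.8,interpolation=cv2.INTER_CUBIC))
im=read_camera("wrist");cv2.imwrite("pics/w9.png",im[:,:,::-1])
E
```

```text
0.521122886168362 [-0.53204735  0.54868392  1.4427155  -0.07249267  1.41040389  1.30682778]
pred spout [ 0.47753963 -0.23557591  0.09086292]
[ 0.62929944 -0.27575161  0.11118808] 0.5262849521216807
```

View pics/top9.png

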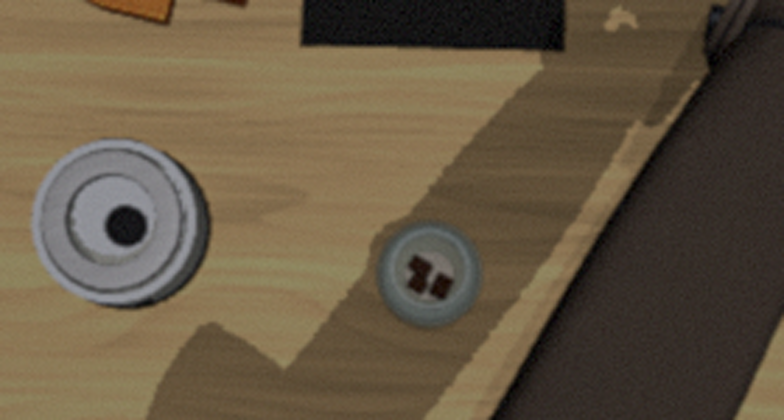

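View pics/w9.png

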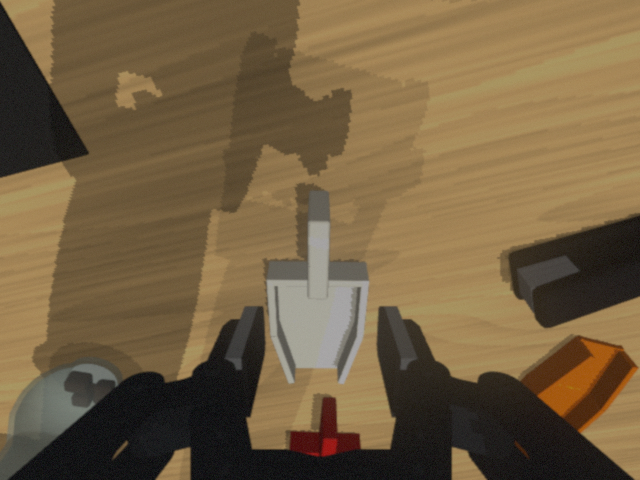

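View pics/side9.png

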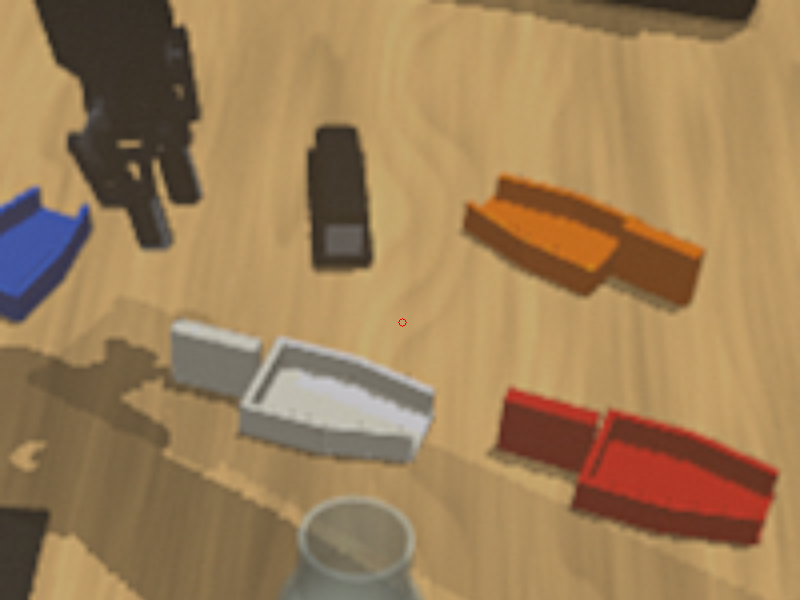

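The tray lies flat, empty and back in place. All three chunks show in the flask at (428,277) in the cropped top view, and the flask has not moved. Next I go above the flask.

Run:
```python
from h import *
s=get_state();print(s["eef_pos"])
for p in ([.58,-.17,.18],[.497,-.0225,.19]): print(rel(p,down(-13)).tolist())
```

```text
[ 0.62799046 -0.27532488  0.10715963]
[-0.0236, 14.37, -1.1591, -0.0881, -0.0902, -0.0528]
[-0.0236, 14.37, -1.1591, -0.2036, -0.213, -0.0338]
```

Emit:
move_arm(
  plan=[
    [[0,4,-0.3,-0.03,-0.025,-0.035,0.0854],[0,8,-0.6,-0.065,-0.065,-0.055,0.0854],[0,12,-1,-0.1,-0.103,-0.053,0.0854],[0,14.4,-1.2,-0.135,-0.14,-0.045,0.0854],[0,14.4,-1.2,-0.165,-0.173,-0.04,0.0854]],
  ],
)

```text
time: 11.58
eef_pos: [0.5223, -0.0688, 0.1847]
tcp_rot: [0.994, -0.113, -0.001, -0.001]
contact_force: [0.6, 0.1, 0.3]
opening: 1.001
```

Run:
```python
from h import *
s=get_state();print(s["eef_pos"])
im=read_camera("wrist");cv2.imwrite("pics/w10.png",im[:,:,::-1])
r=pinpoint("wrist","flask_bulb");print([(x["centre"],x["p"],atz("wrist",x["centre"],.045)) for x in r])
for r in cut_out("wrist","flask_bulb")[:1]:
    ys,xs=np.nonzero(r["pixels"]);print(xs.min(),xs.max(),ys.min(),ys.max())
for z,rr in((.117,.030),(.045,.045)):
    for a in (0,90,180,270):
        print(z,a,proj("wrist",FL+[rr*np.cos(np.radians(a)),rr*np.sin(np.radians(a)),z]).round())
for p in ([.497,-.0225,.19],[.497,-.0225,.083]): print(rel(p,down(-13)).tolist())
```

```text
[ 0.52225896 -0.06880382  0.18473478]
[([271.0, 257.1], 0.61, array([ 0.49547347, -0.01876523,  0.045     ]))]
212 324 204 336
0.117 0 [248. 253.]
0.117 90 [218. 304.]
0.117 180 [273. 333.]
0.117 270 [305. 286.]
0.045 0 [259. 205.]
0.045 90 [221. 268.]
0.045 180 [287. 304.]
0.045 270 [326. 245.]
[-0.0277, 0.0636, 0.1794, -0.0361, -0.0396, -0.0046]
[-0.0277, 0.0636, 0.1794, -0.036, -0.0395, 0.1024]
```

View pics/w10.png

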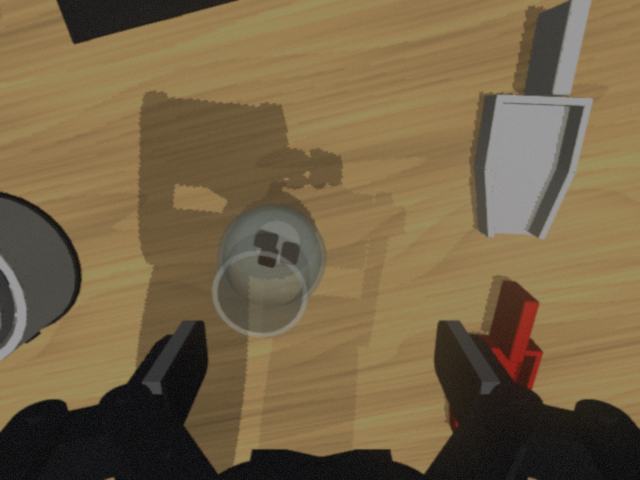

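The wrist view shows the rim circle centred at about (260,293), with the bulb spanning x 219 to 326.

Run:
```python
from h import *
print(atz("wrist",(260.3,293),.117), proj("wrist",FL+[0,0,.117]),atz("wrist",(272,257),.045))
for x0 in(213,308):
  print(atz("wrist",(x0,293),.117))
for p in ([.4965,-.0215,.19],[.4965,-.0215,.13],[.4965,-.0215,.083]): print(rel(p,down(-13)).tolist())
```

```text
[ 0.49841953 -0.02256607  0.117     ] [260.77973358 294.91350216] [ 0.49693864 -0.02153492  0.045     ]
[0.50535785 0.00798311 0.117     ]
[ 0.49142353 -0.05336917  0.117     ]
[-0.0277, 0.0636, 0.1794, -0.0368, -0.0404, -0.0046]
[-0.0277, 0.0636, 0.1794, -0.0368, -0.0404, 0.0554]
[-0.0277, 0.0636, 0.1794, -0.0367, -0.0404, 0.1024]
```

Emit:
move_arm(
  plan=[
    [[0,0,0,-0.018,-0.02,-0.005,0.0854],[0,0,0.2,-0.0358,-0.0398,-0.004,0.0854],[0,0,0.2,-0.0358,-0.0398,0.01,0.0854],[0,0,0.2,-0.0358,-0.0398,0.045,0.0854],[0,0,0.2,-0.0358,-0.0398,0.075,0.0854]],
  ],
)

```text
time: 12.35
eef_pos: [0.4973, -0.0236, 0.108]
tcp_rot: [0.993, -0.114, -0.001, -0.0]
contact_force: [-0.7, -0.5, 0.8]
opening: 1.0
```

Run:
```python
from h import *
s=get_state();print(s["eef_pos"],s["contact_force"])
im=read_camera("side");cv2.imwrite("pics/s11.png",cv2.resize(im[130:280,260:460,::-1],None,fx=4,fy=4))
im=read_camera("wrist");cv2.imwrite("pics/w11.png",im[:,:,::-1])
print(rel([.4975,-.022,.083],down(-13)).tolist())
```

```text
[ 0.49734799 -0.02361988  0.10797998] [-0.69170988 -0.52547421  0.82374325]
[-0.0117, 0.6232, -0.0932, 0.0032, -0.0015, 0.0221]
```

View pics/s11.png

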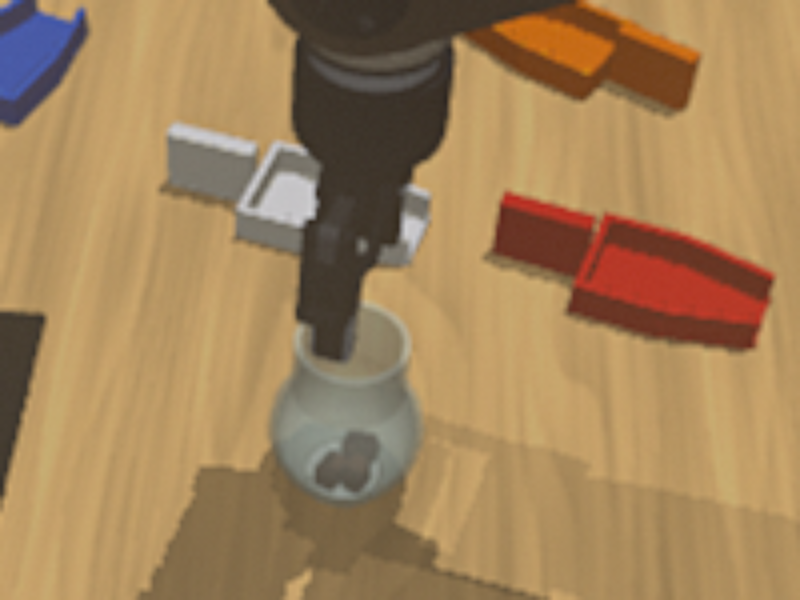

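View pics/w11.png

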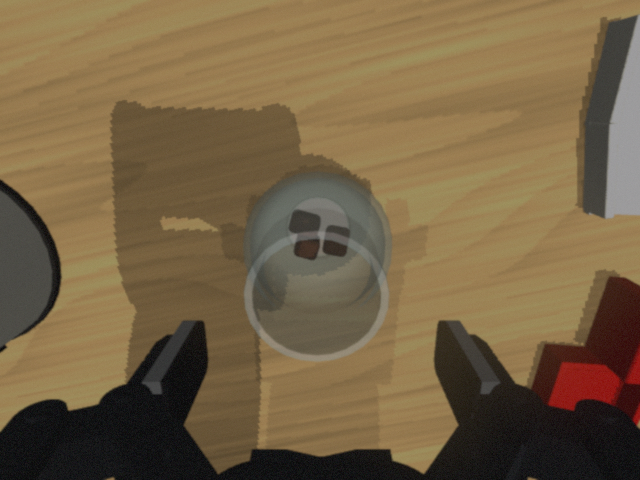

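Run:
```python
from h import *
s=get_state();Rm=R.from_quat(s["tcp_rot"]).as_matrix()
for v in((0,.0427,-.013),(0.011,.0427,-.013),(-.011,.0427,-.013),(0,0,-.013)): print(v,proj("wrist",s["eef_pos"]+Rm@np.array(v)))
print(s["eef_pos"],atz("wrist",(317,297),.117))
```

```text
(0, 0.0427, -0.013) [417.06972511 302.38734958]
(0.011, 0.0427, -0.013) [419.04159636 279.47575257]
(-0.011, 0.0427, -0.013) [415.17517185 324.40057227]
(0, 0, -0.013) [320.25657622 302.37035515]
[ 0.49428407 -0.02280373  0.10514226] [ 0.49674704 -0.02190011  0.117     ]
```

Run:
```python
from h import *
s=get_state();print(s["eef_pos"],s["dq"],s["time"])
print(rel([.497,-.022,.083],down(-13)).tolist())
```

```text
[ 0.49428407 -0.02280373  0.10514226] [ 0.0030535  -0.04391839 -0.05449993  0.00077624  0.03878329  0.00261053] 12.45
[-0.0117, 0.6232, -0.0932, 0.0027, -0.0014, 0.0221]
```

Emit:
move_arm(
  plan=[
    [[0,0.6,0,0.0027,-0.0014,0.012,0.0854],[0,0.6,0,0.0027,-0.0014,0.022,0.0854],[0,0.6,0,0.0027,-0.0014,0.022,0.0854],[0,0.6,0,0.0027,-0.0014,0.022,0.075],[0,0.6,0,0.0027,-0.0014,0.022,0.07]],
  ],
  force=60,
)

```text
time: 13.08
eef_pos: [0.4976, -0.0221, 0.0839]
tcp_rot: [0.993, -0.114, 0.001, 0.0]
contact_force: [0.8, -1.0, 0.9]
opening: 0.822
```

Run:
```python
from h import *
s=get_state();print(s["eef_pos"],s["contact_force"],s["opening"],s["dq"])
im=read_camera("wrist");cv2.imwrite("pics/w12.png",im[:,:,::-1])
im=read_camera("side");cv2.imwrite("pics/s12.png",cv2.resize(im[130:280,260:460,::-1],None,fx=4,fy=4))
```

```text
[ 0.49760734 -0.02207142  0.08393956] [ 0.77694299 -1.007286    0.89206273] 0.8223154856867663 [-1.20062595e-03  8.09745756e-05  3.28665267e-03  1.54315106e-03
 -5.45245941e-05  1.70529758e-04]
```

View pics/w12.png

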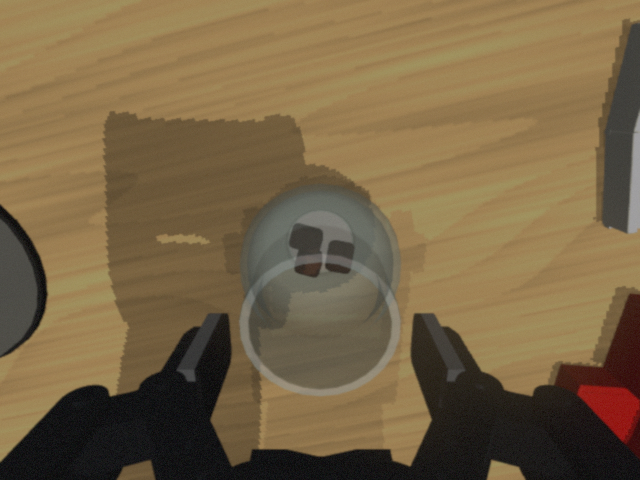

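View pics/s12.png

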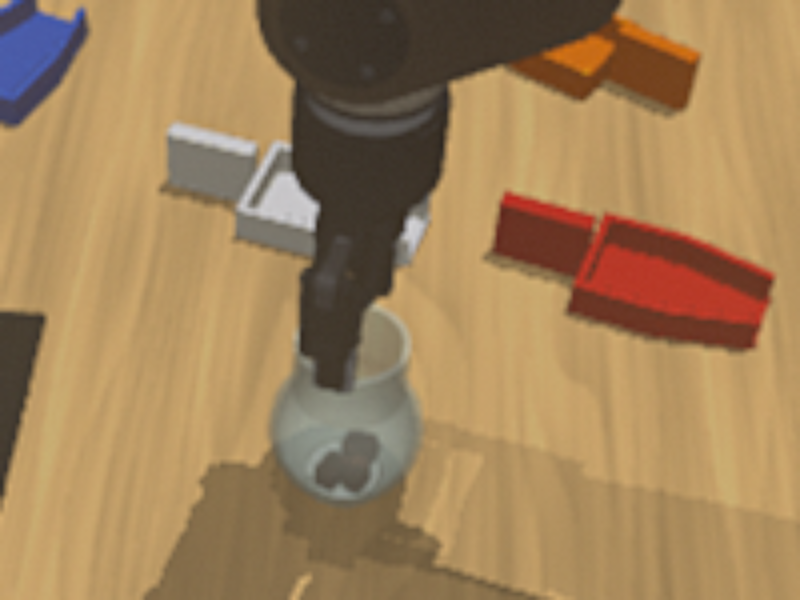

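The rim, centred near x=320, lies midway between the fingers, so I close now.

Emit:
move_arm(
  plan=[
    [[0,0,0,0,0,0,0.06],[0,0,0,0,0,0,0.04],[0,0,0,0,0,0,0.03],[0,0,0,0,0,0,0.03],[0,0,0,0,0,0,0.03]],
  ],
  force=70,
)

```text
time: 13.8
eef_pos: [0.5048, -0.0206, 0.0923]
tcp_rot: [0.993, -0.115, 0.009, -0.003]
contact_force: [1.2, 8.7, 24.7]
opening: 0.356
```

Run:
```python
from h import *
s=get_state();print(s["eef_pos"],s["contact_force"],s["opening"])
R0=R.from_quat(s["tcp_rot"]).as_matrix();print(R0.T@[0,0,.12])
```

```text
[ 0.50484414 -0.02062403  0.09232104] [ 1.23634685  8.74576344 24.69271716] 0.3557649552682207
[ 0.00197764 -0.00088289 -0.11998045]
```

Run:
```python
from h import *
im=read_camera("wrist");cv2.imwrite("pics/w13.png",im[:,:,::-1])
im=read_camera("side");cv2.imwrite("pics/s13.png",cv2.resize(im[130:280,260:460,::-1],None,fx=4,fy=4))
```

```text
(no output)
```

View pics/w13.png

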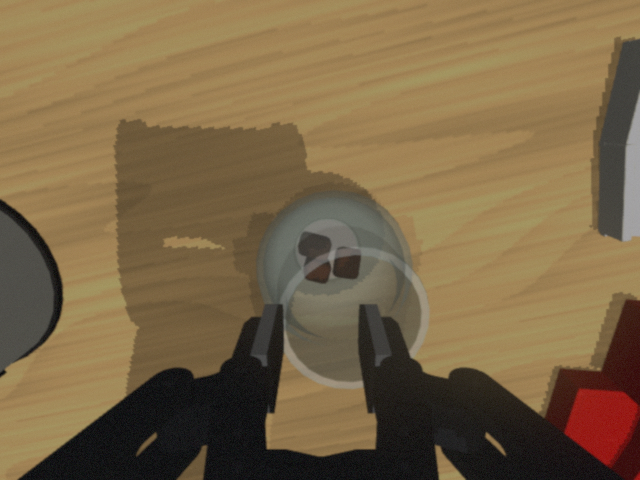

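View pics/s13.png

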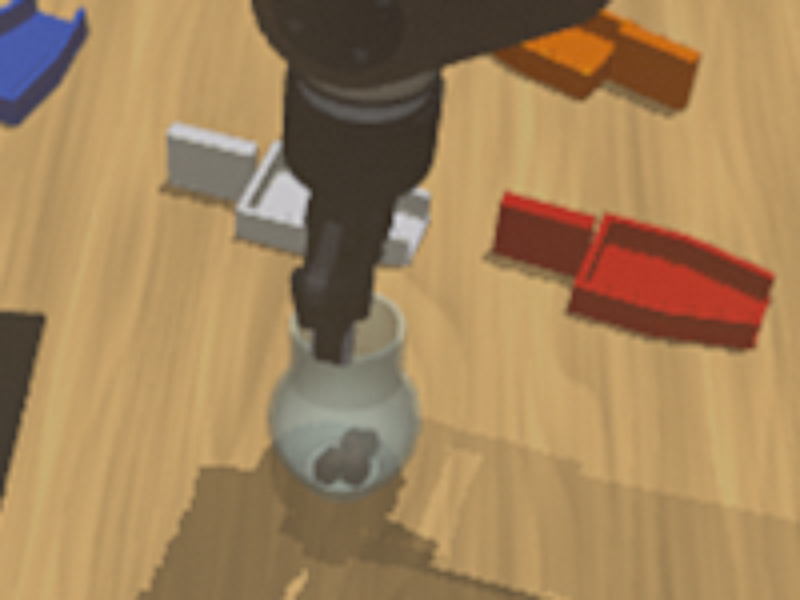

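Run:
```python
from h import *
k=get_calibration("wrist");H=np.linalg.inv(k["hand_eye"])
def pt(v):
    q=H@np.append(v,1);q=np.array([q[0],-q[1],-q[2]]);u=k["mtx"]@q;return (u[:2]/u[2]).round(1)
for op,name in((.0854,"open 434"),(.0702,"w12 413"),(.0304,"w13 ~358")):
  for z in(-.04,-.03,-.02,-.013,0): print(name,z,[pt((x,op/2,z)).tolist() for x in(.011,0,-.011)])
```

```text
open 434 -0.04 [[436.2, 309.2], [433.5, 335.3], [430.9, 360.2]]
open 434 -0.03 [[429.2, 297.1], [426.8, 321.9], [424.5, 345.7]]
open 434 -0.02 [[423.0, 286.3], [420.8, 310.0], [418.8, 332.7]]
open 434 -0.013 [[419.0, 279.5], [417.1, 302.4], [415.2, 324.4]]
open 434 0 [[412.5, 268.1], [410.8, 289.7], [409.1, 310.6]]
w12 413 -0.04 [[415.5, 309.2], [413.3, 335.3], [411.2, 360.2]]
w12 413 -0.03 [[409.8, 297.1], [407.8, 321.9], [405.9, 345.7]]
w12 413 -0.02 [[404.7, 286.3], [402.9, 310.0], [401.3, 332.7]]
w12 413 -0.013 [[401.5, 279.5], [399.8, 302.4], [398.3, 324.4]]
w12 413 0 [[396.1, 268.1], [394.7, 289.7], [393.3, 310.6]]
w13 ~358 -0.04 [[361.5, 309.2], [360.5, 335.3], [359.6, 360.2]]
w13 ~358 -0.03 [[359.0, 297.1], [358.2, 321.9], [357.3, 345.6]]
w13 ~358 -0.02 [[356.8, 286.3], [356.1, 310.0], [355.3, 332.7]]
w13 ~358 -0.013 [[355.4, 279.5], [354.7, 302.4], [354.0, 324.4]]
w13 ~358 0 [[353.1, 268.1], [352.5, 289.7], [351.9, 310.6]]
```

Run:
```python
from h import *
s=get_state();Rm=R.from_quat(s["tcp_rot"]).as_matrix();print(s["eef_pos"],s["opening"],s["contact_force"])
im=read_camera("side");cr=cv2.resize(im[100:280,220:480,::-1],None,fx=3,fy=3)
for z,col in((0,(0,0,255)),(-.02,(0,255,255)),(-.04,(0,255,0))):
  for x in(-.011,.011):
    u=proj("side",s["eef_pos"]+Rm@np.array([x,-.0152,z]));cv2.circle(cr,(int((u[0]-220)*3),int((u[1]-100)*3)),3,col,-1)
cv2.imwrite("pics/s14.png",cr)
```

```text
[ 0.50484641 -0.02062699  0.09232857] 0.3512998911317817 [-1.09836278  8.43508465 24.70202641]
```

View pics/s14.png

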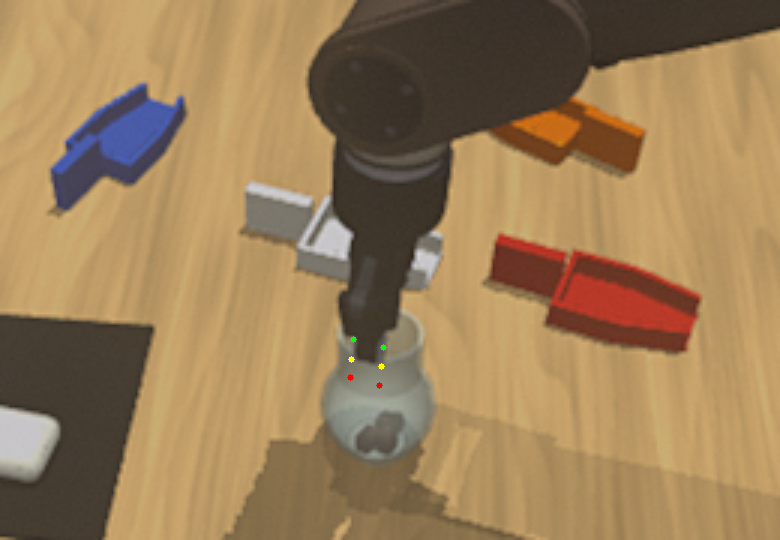

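Emit:
move_arm(
  plan=[
    [[0,0,0,0,0,0,0.03],[0,0,0,0,0,-0.006,0.03],[0,0,0,0,0,-0.013,0.03],[0,0,0,0,0,-0.02,0.03],[0,0,0,0,0,-0.025,0.03]],
  ],
)

```text
time: 14.58
eef_pos: [0.5042, -0.0208, 0.1174]
tcp_rot: [0.993, -0.115, 0.008, -0.003]
contact_force: [-0.5, -0.1, -0.6]
opening: 0.35
```

Run:
```python
from h import *
s=get_state();print(s["eef_pos"],s["opening"],s["contact_force"])
im=read_camera("side");cv2.imwrite("pics/s15.png",cv2.resize(im[130:280,260:460,::-1],None,fx=4,fy=4))
im=read_camera("wrist");cv2.imwrite("pics/w15.png",im[:,:,::-1])
```

```text
[ 0.50417897 -0.02083674  0.11740635] 0.34988847962770714 [-0.50838468 -0.07358145 -0.60911868]
```

View pics/s15.png

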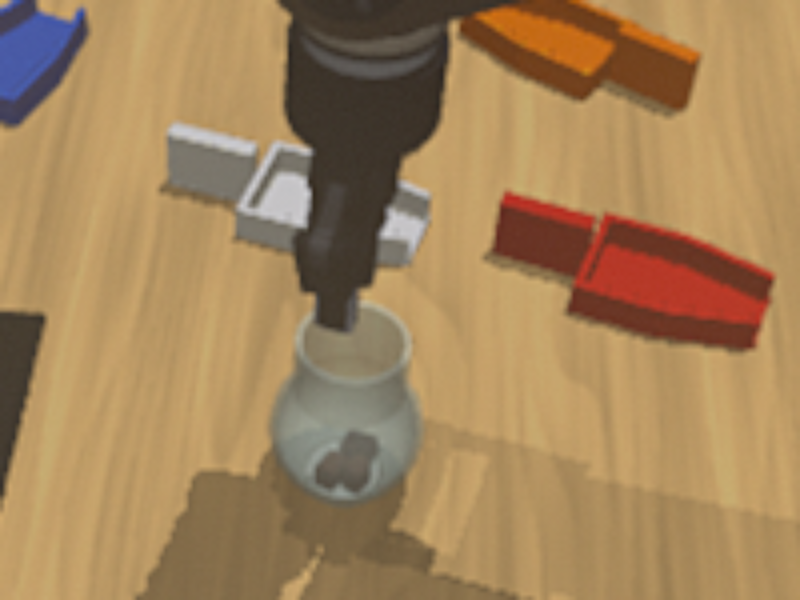

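View pics/w15.png

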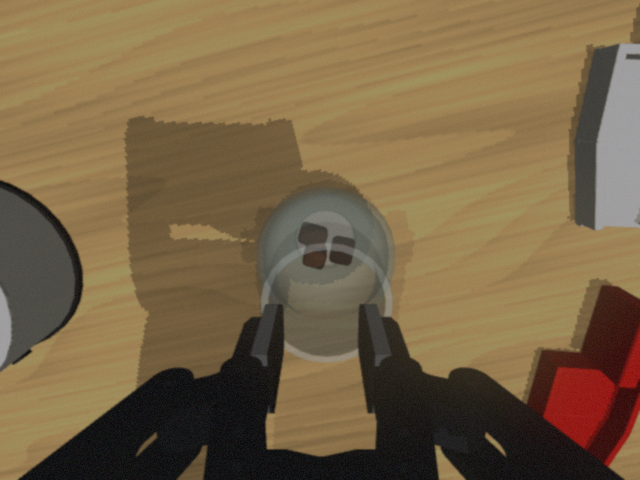

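Run:
```python
from h import *
s=get_state();print(s["eef_pos"])
print(atz("wrist",(327,301),.117), atz("wrist",(327,250),.045))
im=read_camera("side")
# side: rim ellipse x 298-410,y 303-380 in crop => centre
u=(260+354/4,130+343/4);print(atz("side",u,.117))
print(rel([.4975,-.0225,.16],down(-13)).tolist())
print(rel([.4975,-.0225,.085],down(-13)).tolist())
```

```text
[ 0.50469396 -0.02086378  0.11786526]
[ 0.49786385 -0.02255135  0.117     ] [ 0.49925093 -0.02345117  0.045     ]
[ 0.49516159 -0.01855465  0.117     ]
[-0.4137, -0.9684, -0.2166, -0.0057, 0.0029, -0.0426]
[-0.4137, -0.9684, -0.2166, -0.007, 0.0035, 0.0324]
```

Emit:
move_arm(
  plan=[
    [[-0.4,-1,-0.2,-0.006,0.003,-0.005,0.0854],[-0.4,-1,-0.2,-0.006,0.003,-0.005,0.0854],[-0.4,-1,-0.2,-0.006,0.003,-0.005,0.0854],[-0.4,-1,-0.2,-0.0062,0.003,0.005,0.0854],[-0.4,-1,-0.2,-0.0065,0.003,0.02,0.0854]],
  ],
)

```text
time: 15.35
eef_pos: [0.4979, -0.0222, 0.0966]
tcp_rot: [0.994, -0.113, -0.0, -0.0]
contact_force: [0.5, -1.2, -0.7]
opening: 1.003
```

Run:
```python
from h import *
im=read_camera("wrist");cv2.imwrite("pics/w16.png",im[:,:,::-1])
s=get_state();print(s["eef_pos"],s["opening"],s["contact_force"])
print(rel([.4978,-.0225,.058],down(-13)).tolist())
```

```text
[ 0.4959281  -0.02170699  0.09389871] 1.0025066071062108 [-1.35718712 -0.51149785 -0.37074487]
[-0.022, 0.2946, -0.0246, 0.0022, 0.0004, 0.0359]
```

View pics/w16.png

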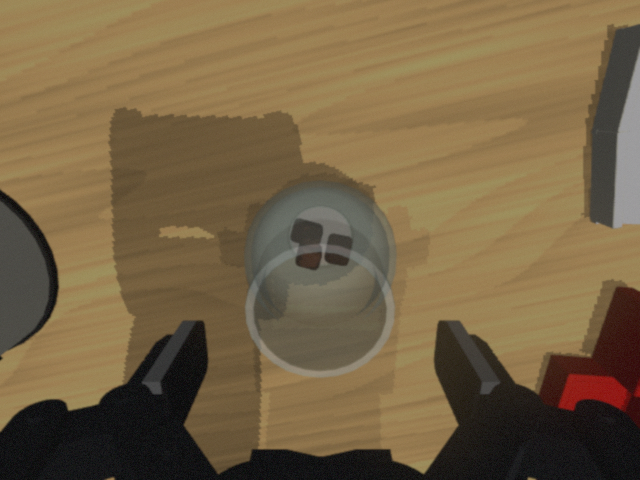

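Emit:
move_arm(
  plan=[
    [[0,0.3,0,0.002,0.0004,0.01,0.0854],[0,0.3,0,0.002,0.0004,0.02,0.0854],[0,0.3,0,0.002,0.0004,0.029,0.0854],[0,0.3,0,0.002,0.0004,0.033,0.0854],[0,0.3,0,0.002,0.0004,0.034,0.0854]],
  ],
)

```text
time: 16.02
eef_pos: [0.4976, -0.0225, 0.0597]
tcp_rot: [0.994, -0.113, -0.0, -0.0]
contact_force: [-0.5, -0.8, 0.1]
opening: 1.004
```

Run:
```python
from h import *
s=get_state();print(s["eef_pos"],s["opening"],s["contact_force"])
im=read_camera("wrist");cv2.imwrite("pics/w17.png",im[:,:,::-1])
im=read_camera("side");cv2.imwrite("pics/s17.png",cv2.resize(im[130:280,260:460,::-1],None,fx=4,fy=4))
```

```text
[ 0.49760122 -0.02249129  0.05968097] 1.003933290959337 [-0.46437763 -0.7775337   0.09623994]
```

View pics/w17.png

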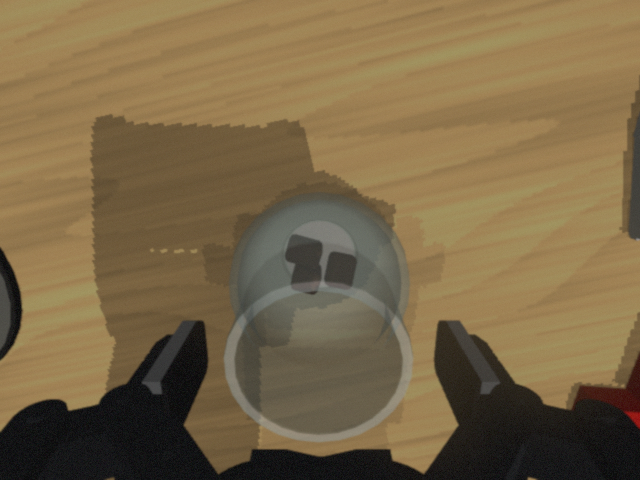

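View pics/s17.png

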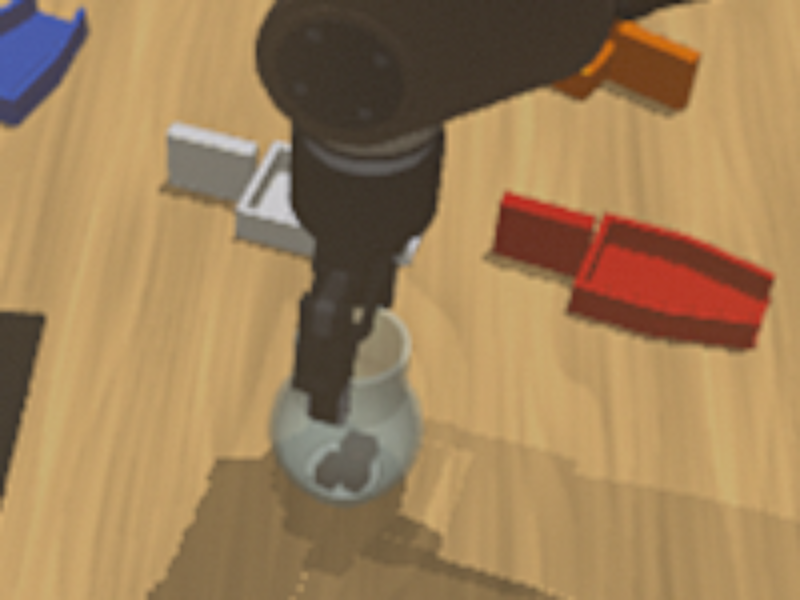

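The tips are about 15 mm below the rim and straddle the neck with no contact force. I lower another 4 mm and close.

Emit:
move_arm(
  plan=[
    [[0,0,0,0,0,0.004,0.0854],[0,0,0,0,0,0.004,0.07],[0,0,0,0,0,0.004,0.055],[0,0,0,0,0,0.004,0.05],[0,0,0,0,0,0.004,0.05]],
  ],
  force=70,
)

```text
time: 16.75
eef_pos: [0.4984, -0.0226, 0.0566]
tcp_rot: [0.994, -0.113, 0.001, -0.0]
contact_force: [0.2, 1.7, 2.7]
opening: 0.719
```

Run:
```python
from h import *
s=get_state();print(s["eef_pos"],s["opening"],s["contact_force"])
im=read_camera("wrist");cv2.imwrite("pics/w18.png",im[:,:,::-1])
im=read_camera("side");cv2.imwrite("pics/s18.png",cv2.resize(im[130:280,260:460,::-1],None,fx=4,fy=4))
```

```text
[ 0.49844554 -0.0226125   0.05661652] 0.7189017175725027 [0.1915692  1.70794551 2.70700793]
```

View pics/w18.png

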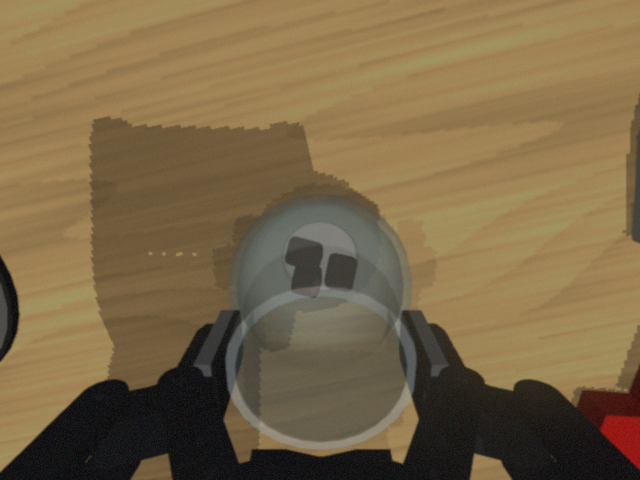

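View pics/s18.png

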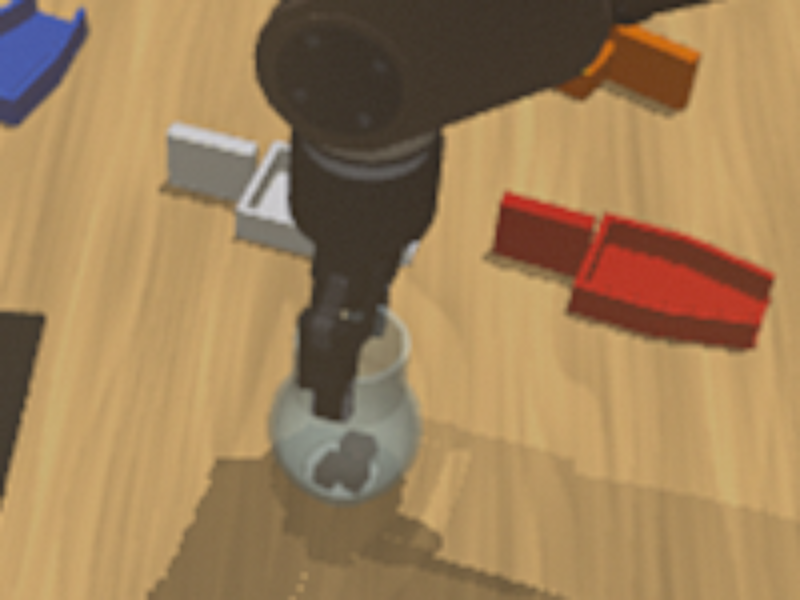

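Emit:
move_arm(
  plan=[
    [[0,0,0,0,0,-0.005,0.05],[0,0,0,0,0,-0.02,0.05],[0,0,0,0,0,-0.05,0.05],[0,0,0,0,0,-0.085,0.05],[0,0,0,0,0,-0.12,0.05]],
  ],
  force=90,
)

```text
time: 17.48
eef_pos: [0.4975, -0.0225, 0.1777]
tcp_rot: [0.994, -0.113, 0.0, -0.0]
contact_force: [0.3, 0.3, -2.6]
opening: 0.723
```

Run:
```python
from h import *
s=get_state();print(s["eef_pos"],s["opening"],s["contact_force"])
im=read_camera("side");cv2.imwrite("pics/s19.png",cv2.resize(im[110:290,240:480,::-1],None,fx=3.3,fy=3.3))
cv2.imwrite("pics/s19r.png",cv2.resize(im[290:390,270:370,::-1],None,fx=6,fy=6,interpolation=cv2.INTER_CUBIC))
im=read_camera("top");cv2.imwrite("pics/t19r.png",cv2.resize(im[220:300,170:260,::-1],None,fx=7,fy=7,interpolation=cv2.INTER_CUBIC))
```

```text
[ 0.49745934 -0.02253256  0.17768985] 0.7228886896317779 [ 0.28990286  0.31715589 -2.59766484]
```

View pics/s19.png

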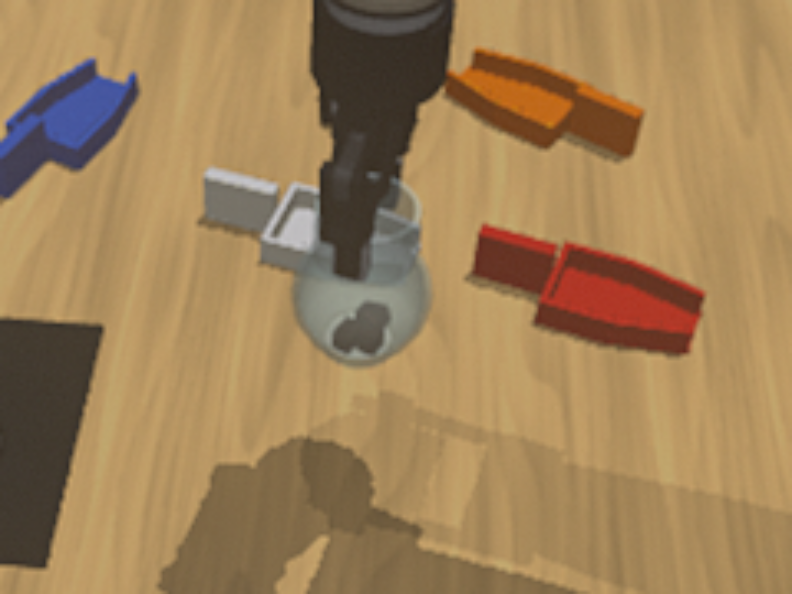

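View pics/s19r.png

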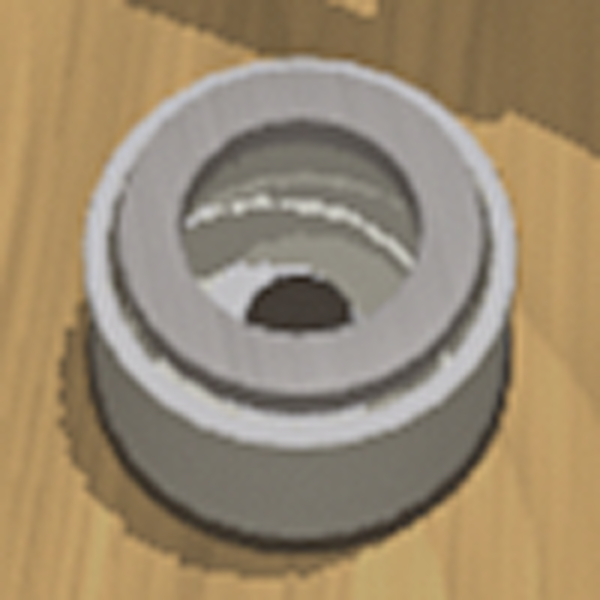

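View pics/t19r.png

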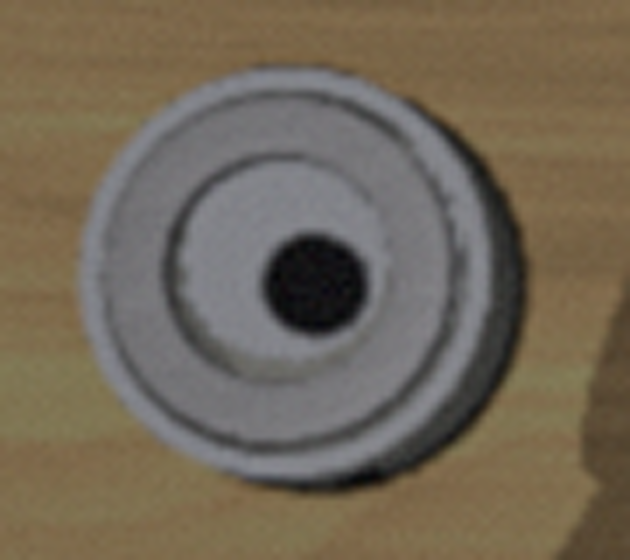

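Run:
```python
from h import *
def best(c,off,sc,ext,z,r):
    # find centre such that projected circle bbox matches ext (xmin,xmax,ymin,ymax) in crop px
    from scipy.optimize import least_squares
    a=np.linspace(0,2*np.pi,60)
    ext=np.array(ext)/sc+np.array([off[0],off[0],off[1],off[1]])
    def f(p):
        P=np.array([proj(c,[p[0]+r*np.cos(t),p[1]+r*np.sin(t),z]) for t in a])
        return np.array([P[:,0].min(),P[:,0].max(),P[:,1].min(),P[:,1].max()])-ext
    s=least_squares(f,[.53,.24]);print(c,z,r,s.x.round(4),s.fun.round(1))
best("side",(270,290),6,(118,490,62,398),.084,.057)
best("side",(270,290),6,(180,422,118,330),.084,.037)
best("side",(270,290),6,(85,517,56,446),.072,.068)
best("top",(170,220),7,(103,450,88,448),.084,.057)
best("top",(170,220),7,(163,387,153,380),.084,.037)
best("top",(170,220),7,(82,495,66,480),.072,.068)
```

```text
side 0.084 0.057 [0.5307 0.2394] [ 0.2 -0.2  0.6 -0.4]
side 0.084 0.037 [0.5317 0.2388] [ 0.2 -0.2 -0.1  0.1]
side 0.072 0.068 [0.5316 0.2389] [-0.3  0.3 -0.1  0.1]
top 0.084 0.057 [0.5328 0.2365] [-0.2  0.2  0.7 -0.7]Traceback (most recent call last):
  File "<stdin>", line 15, in <module>
  File "<stdin>", line 10, in best
    return func(*args, **kwargs)
    result = trf(vector_fun.fun, vector_fun.jac, x0, f0, J0, lb, ub, ftol, xtol,
                 gtol, max_nfev, x_scale, loss_function, tr_solver,
                 tr_options.copy(), verbose, callback=callback_wrapped)
    return trf_no_bounds(
        fun, jac, x0, f0, J0, ftol, xtol, gtol, max_nfev, x_scale,
        loss_function, tr_solver, tr_options, verbose, callback=callback)
    J = jac(x)
    self._update_jac()
    ~~~~~~~~~~~~~~~~^^
    self.J = self.jac_wrapped(xp_copy(self.x), f0=self.f)
             ~~~~~~~~~~~~~~~~^^^^^^^^^^^^^^^^^^^^^^^^^^^^
    J, dct = approx_derivative(
             ~~~~~~~~~~~~~~~~~^
        self.fun,
        ^^^^^^^^^
    ...<2 lines>...
        **self.finite_diff_options,
        ^^^^^^^^^^^
[... 180 characters left out ...]
sided, method,
                             ^^^^^^^^^^^^^^^^^^^^^^
                             mf)
                             ^^^
    df = [f_eval - f0 for f_eval in f_evals]
                                    ^^^^^^^
    f = np.atleast_1d(self.fun(x, *self.args, **self.kwargs))
                      ~~~~~~~~^^^^^^^^^^^^^^^^^^^^^^^^^^^^^^
    return np.atleast_1d(self.fun(x))
                         ~~~~~~~~^^^
    return self.f(x, *self.args, **self.kwargs)
           ~~~~~~^^^^^^^^^^^^^^^^^^^^^^^^^^^^^^
  File "<stdin>", line 8, in f
  File "h.py", line 19, in proj
    k=get_calibration(c);E=k["extrinsics"] if c!="wrist" else None
ValueError: time passes only in moves, steps and waits
```

Run:
```python
from h import *
s=get_state();print(s["qpos"].round(3))
print(rel([.532,.238,.178],down(-8)).tolist())
```

```text
[-2.490e-01 -9.000e-02  2.024e+00  1.000e-03  1.196e+00  1.548e+00]
[0.0163, -0.6558, -5.0187, -0.0286, -0.2616, 0.0034]
```

Emit:
move_arm(
  plan=[
    [[0,0,-0.3,-0.002,-0.018,0,0.05],[0,0,-1,-0.006,-0.055,0,0.05],[0,-0.3,-2,-0.011,-0.1,0.001,0.05],[0,-0.5,-3,-0.016,-0.145,0.002,0.05],[0,-0.6,-4,-0.021,-0.19,0.002,0.05]],
  ],
)

```text
time: 18.2
eef_pos: [0.5216, 0.1688, 0.1767]
tcp_rot: [0.997, -0.078, -0.002, 0.0]
contact_force: [1.8, -0.4, -2.6]
opening: 0.719
```

Run:
```python
from h import *
s=get_state();print(s["eef_pos"],s["opening"])
print(rel([.532,.238,.178],down(-8)).tolist())
```

```text
[0.52157426 0.16882675 0.17671679] 0.7191369387114681
[0.0623, 0.1984, -0.9568, -0.0005, -0.07, -0.0014]
```

Emit:
move_arm(
  plan=[
    [[0,0.1,-0.5,0,-0.033,-0.001,0.05],[0,0.2,-1,0,-0.056,-0.001,0.05],[0,0.2,-1,-0.0005,-0.07,-0.001,0.05],[0,0.2,-1,-0.0005,-0.07,-0.001,0.05],[0,0.2,-1,-0.0005,-0.07,-0.001,0.05]],
  ],
)

```text
time: 18.82
eef_pos: [0.5316, 0.2374, 0.177]
tcp_rot: [0.998, -0.07, -0.001, 0.001]
contact_force: [-0.8, -1.4, -3.0]
opening: 0.719
```

Run:
```python
from h import *
s=get_state();print(s["eef_pos"],s["opening"],s["contact_force"])
im=read_camera("side");cv2.imwrite("pics/s20.png",cv2.resize(im[230:430,220:440,::-1],None,fx=3,fy=3))
im=read_camera("wrist");cv2.imwrite("pics/w20.png",im[:,:,::-1])
```

```text
[0.53159908 0.23744692 0.17702656] 0.7190271873633494 [-0.78497135 -1.37909007 -3.03405851]
```

View pics/s20.png

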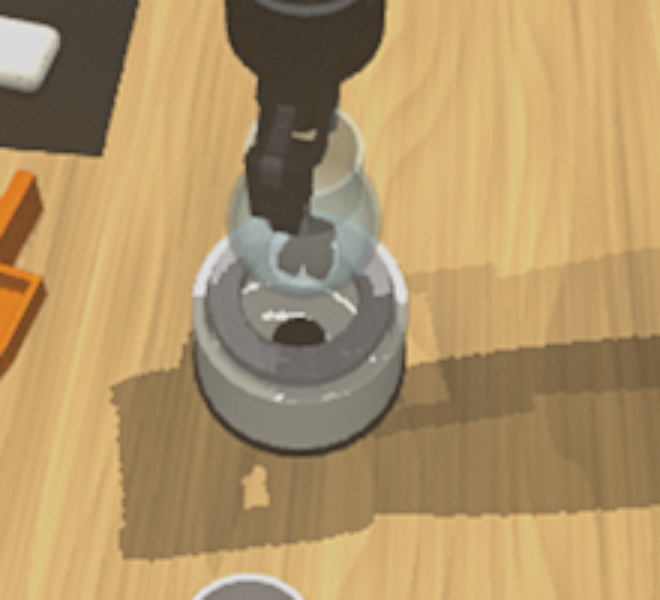

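View pics/w20.png

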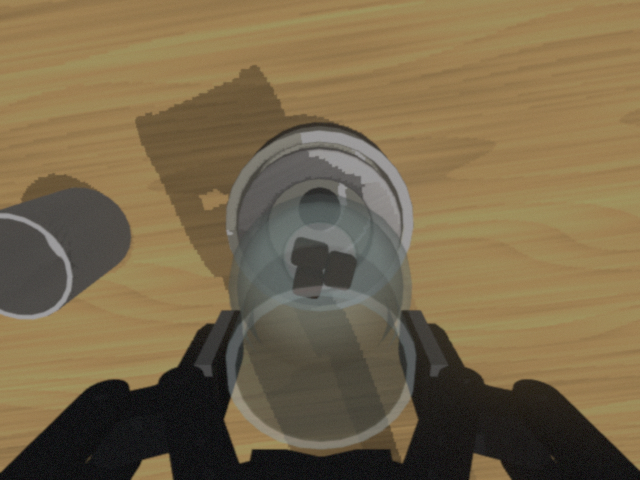

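Emit:
move_arm(
  plan=[
    [[0,0,0,0.0003,-0.0005,0.012,0.05],[0,0,0,0.0003,-0.0005,0.026,0.05],[0,0,0,0.0003,-0.0005,0.039,0.05],[0,0,0,0.0003,-0.0005,0.046,0.05],[0,0,0,0.0003,-0.0005,0.048,0.05]],
  ],
)

```text
time: 19.55
eef_pos: [0.5319, 0.2375, 0.1285]
tcp_rot: [0.998, -0.07, -0.001, 0.001]
contact_force: [0.4, 0.0, -2.9]
opening: 0.717
```

Run:
```python
from h import *
s=get_state();print(s["eef_pos"],s["opening"],s["contact_force"],s["wrist_torque"])
im=read_camera("side");cv2.imwrite("pics/s21.png",cv2.resize(im[260:400,260:400,::-1],None,fx=4.2,fy=4.2))
```

```text
[0.53185117 0.23749392 0.12852934] 0.717065574220954 [ 0.35029824  0.01367975 -2.91423166] [ 0.03525419  0.01176134 -0.07846402]
```

View pics/s21.png

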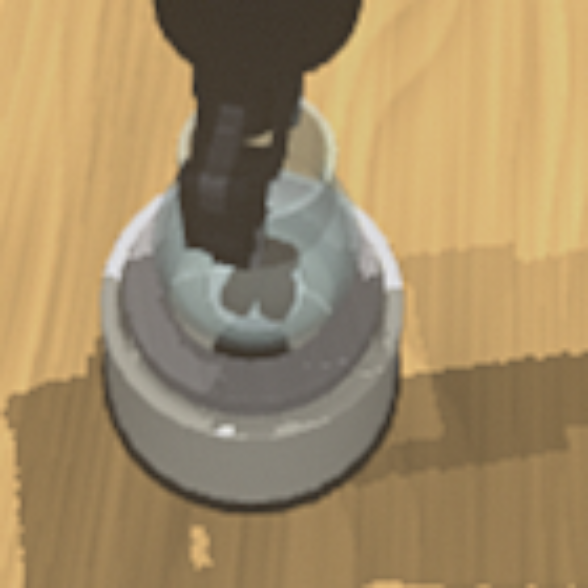

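Well centred. I keep lowering until contact, expected at a TCP z of about 0.1216.

Emit:
move_arm(
  plan=[
    [[0,0,0,0,0,0.002,0.05],[0,0,0,0,0,0.004,0.05],[0,0,0,0,0,0.006,0.05],[0,0,0,0,0,0.008,0.05],[0,0,0,0,0,0.009,0.05]],
  ],
)

```text
time: 20.23
eef_pos: [0.5328, 0.2376, 0.1204]
tcp_rot: [0.998, -0.07, 0.0, 0.001]
contact_force: [1.9, -0.1, -1.3]
opening: 0.721
```

Run:
```python
from h import *
s=get_state();print(s["eef_pos"],s["opening"],s["contact_force"],s["wrist_torque"])
```

```text
[0.53284881 0.23762393 0.120423  ] 0.7208051313014175 [ 1.91557161 -0.1033138  -1.33272811] [-0.01921519 -0.22866822 -0.02050487]
```

Emit:
move_arm(
  plan=[
    [[0,0,0,0.001,0,0.001,0.05],[0,0,0,0.001,0,0.002,0.05],[0,0,0,0.001,0,0.003,0.05],[0,0,0,0.001,0,0.004,0.05],[0,0,0,0.001,0,0.005,0.05]],
  ],
)

```text
time: 20.85
eef_pos: [0.5338, 0.2375, 0.1158]
tcp_rot: [0.998, -0.07, 0.0, 0.001]
contact_force: [-2.8, -1.5, 4.1]
opening: 0.716
```

Run:
```python
from h import *
s=get_state();print(s["eef_pos"],s["opening"],s["contact_force"],s["wrist_torque"])
```

```text
[0.53376354 0.23751955 0.11577961] 0.7163267006093558 [-2.81054427 -1.53679728  4.11869448] [-0.13601016  0.7320577  -0.01774557]
```

Emit:
move_arm(
  plan=[
    [[0,0,0,-0.0005,0,0.0015,0.05],[0,0,0,-0.0005,0,0.003,0.05],[0,0,0,-0.0005,0,0.0045,0.05],[0,0,0,-0.0005,0,0.006,0.05],[0,0,0,-0.0005,0,0.007,0.05]],
  ],
)

```text
time: 21.48
eef_pos: [0.5338, 0.2376, 0.11]
tcp_rot: [0.998, -0.07, 0.001, 0.001]
contact_force: [-3.9, -1.5, 7.8]
opening: 0.72
```

Run:
```python
from h import *
s=get_state();print(s["eef_pos"],s["opening"],s["contact_force"],s["wrist_torque"])
im=read_camera("side");cv2.imwrite("pics/s22.png",cv2.resize(im[260:400,260:400,::-1],None,fx=4.2,fy=4.2))
```

```text
[0.53378058 0.23755572 0.10997004] 0.7202911508878522 [-3.91725086 -1.4616067   7.81279242] [-0.29753882  0.7984231  -0.07969079]
```

View pics/s22.png

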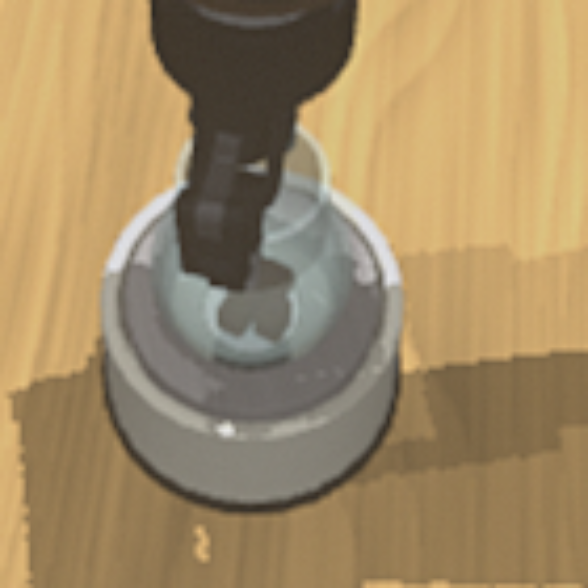

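Emit:
move_arm(
  plan=[
    [[0,0,0,-0.001,0,0.0012,0.05],[0,0,0,-0.001,0,0.0025,0.05],[0,0,0,-0.001,0,0.0037,0.05],[0,0,0,-0.001,0,0.005,0.05],[0,0,0,-0.001,0,0.006,0.05]],
  ],
)

```text
time: 22.15
eef_pos: [0.534, 0.2376, 0.1074]
tcp_rot: [0.998, -0.07, 0.002, 0.001]
contact_force: [-7.0, -2.6, 18.2]
opening: 0.718
```

Run:
```python
from h import *
s=get_state();print(s["eef_pos"],s["opening"],s["contact_force"],s["wrist_torque"])
im=read_camera("side");cv2.imwrite("pics/s23.png",cv2.resize(im[260:400,260:400,::-1],None,fx=4.2,fy=4.2))
```

```text
[0.53401343 0.23762836 0.10738081] 0.7179053973243149 [-7.0320471  -2.59069484 18.20053931] [-0.68127207  1.47474618 -0.05211426]
```

View pics/s23.png

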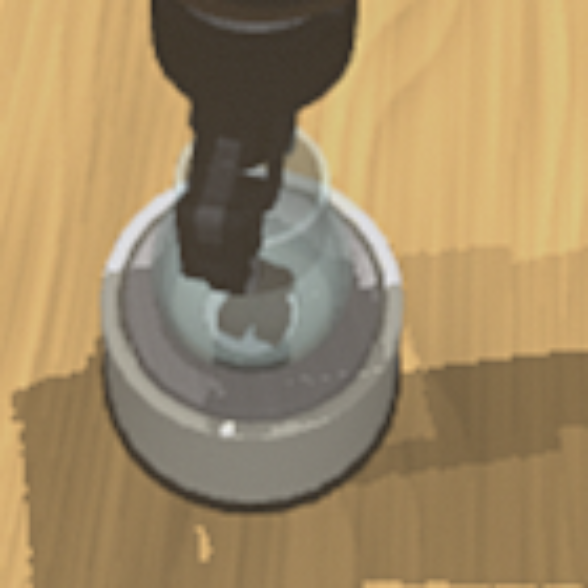

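Run:
```python
from h import *
for z in(.072,.075,.078,.084):
    P=np.array([proj("side",[.5317+.057*np.cos(t),.2388+.057*np.sin(t),z]) for t in np.linspace(0,6.28,40)])
    print(z,((P.min(0)-260)*4.2).round(0),((P.max(0)-260)*4.2).round(0))
s=get_state();print(s["time"],s["eef_pos"],s["contact_force"])
im=read_camera("side");cv2.imwrite("pics/s24.png",cv2.resize(im[290:390,270:370,::-1],None,fx=6,fy=6,interpolation=cv2.INTER_CUBIC))
im=read_camera("wrist");cv2.imwrite("pics/w24.png",im[:,:,::-1])
s=get_state();print(s["time"],s["eef_pos"],s["contact_force"])
```

```text
0.072 [125. 184.] [380. 414.]
0.075 [124. 181.] [381. 411.]
0.078 [124. 178.] [381. 407.]
0.084 [123. 170.] [382. 401.]
22.2 [0.53393234 0.23759723 0.10735705] [-6.07971276 -3.39621541 14.68542454]
22.3 [0.5339528  0.23761454 0.10737613] [-7.3177972  -3.0210671  15.00426934]
```

View pics/s24.png

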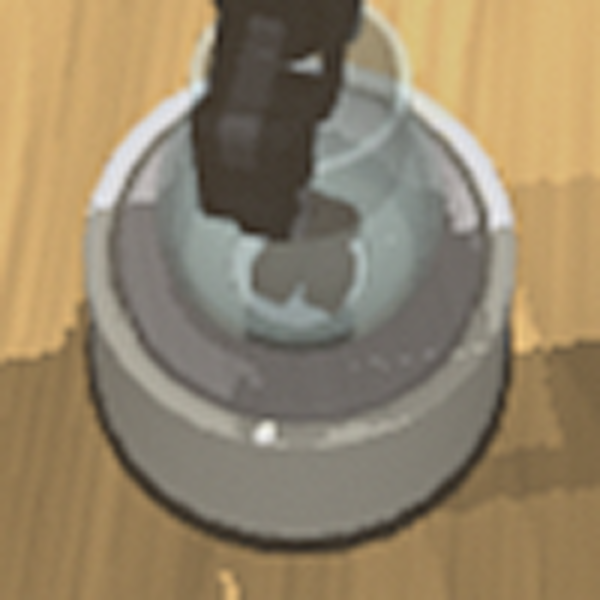

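View pics/w24.png

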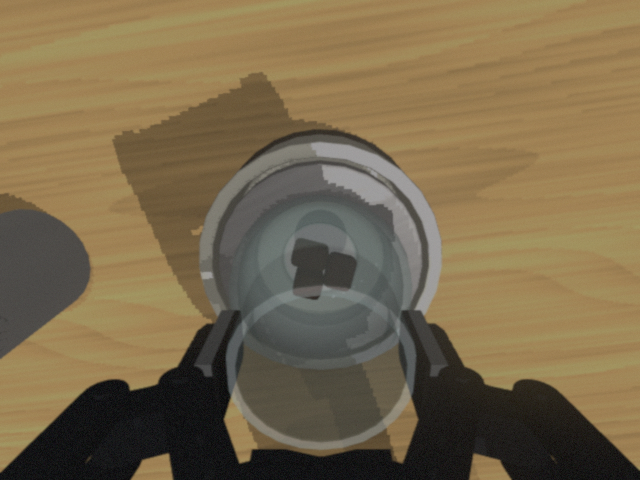

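The ring is flush with the rim: its lower edge is at crop row 414 to 420, against 414 predicted for z=72 mm and 401 for z=84 mm. I add a little push for margin.

Emit:
move_arm(
  plan=[
    [[0,0,0,-0.001,0,0.004,0.05],[0,0,0,-0.0015,0,0.005,0.05],[0,0,0,-0.002,0,0.006,0.05],[0,0,0,-0.002,0,0.006,0.05],[0,0,0,-0.002,0,0.006,0.05]],
  ],
)

```text
time: 22.92
eef_pos: [0.5341, 0.2377, 0.1072]
tcp_rot: [0.998, -0.07, 0.004, 0.001]
contact_force: [-8.6, -4.4, 22.9]
opening: 0.717
```

Run:
```python
from h import *
s=get_state();print(s["time"],s["eef_pos"],s["contact_force"],s["opening"])
im=read_camera("side");cv2.imwrite("pics/s25.png",im[:,:,::-1])
for i in range(5): read_camera("top")
s=get_state();print(s["time"],s["eef_pos"],s["contact_force"],s["opening"])
```

```text
22.925 [0.53406688 0.23766348 0.10719125] [-8.64730088 -4.42362661 22.8595552 ] 0.7173423230607958
23.225 [0.53409907 0.23765429 0.10720896] [-7.77476766 -3.85317851 22.4394033 ] 0.7228750338167105
```

View pics/s25.png

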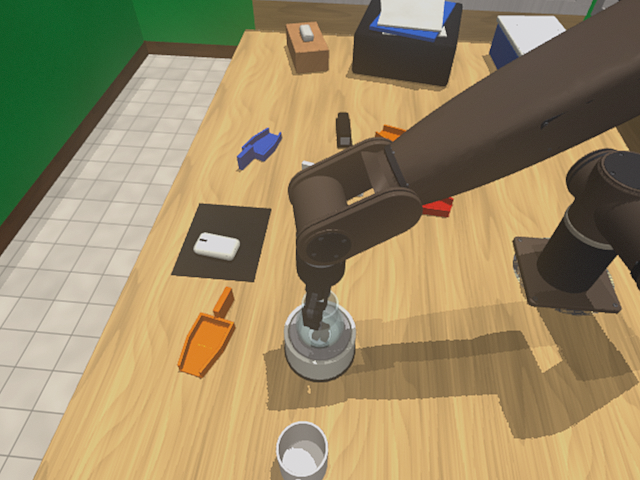

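The press is steady at about 22 N with the height unchanged. The mug (303,450), mouse (217,247) and stapler (344,130) are where they started.

Run:
```python
from plant import *
print(ticket.sign_off())
```

```text
the job is handed in; nothing more can be done
None
```

The job is done and handed in at about 23 s. The three chunks were tipped into the flask on the desk, and the empty tray was set back down flat at its old place. The flask was then lifted by its neck, seated in the ring and pressed down, and the arm still grips and holds it.

**Last checks**
- **Press:** the TCP stopped at z = 0.107, about 12 mm below first contact. It did not go lower when I pushed harder. The measured upward force was steady at about 22 N, against the 14 N needed.
- **Ring:** the side view shows it flush with the housing's rim.
- **Chunks:** all three are visible in the flask.
- **Mug, mouse, stapler:** in the last side picture they stand where they did at the start.

**What went wrong or disagreed**
- **First neck grasp:** it failed. In the pictures the fingertips sit roughly 20–40 mm behind the given TCP, so they closed on the rim with about 25 N and tilted the flask briefly. I backed off, saw the flask upright with its chunks still in it, and gripped again lower down.
- **Gripper opening:** it read 2–5 mm less than the part's thickness in both grasps, but both held.
- **Sideways force:** about 9 N remains at the ring because the flask is held slightly off centre.

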